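Set a sprung guide with a feeler blade

TASK

Take the feeler blade out of its stand and stand it in the open gap of the guide, down on the base. Push the jaw up until the sprung shoe bears on the blade with a light drag, without forcing it; then draw the blade up about 15 mm to feel that it drags, slide it back down fully home, and leave it standing there held by the shoe.

Things in the scene. Friction and masses are not known exactly. Their poses are not given: they have to be found in the camera images.
- blade: feeler blade: steel, 6 mm thick (its x), 22 wide (y), 46 long, pointing down; black ribbed handle on top, 14 (x) x 24 (y) x 34 mm, 44 to 78 mm above the lower end. Origin at the centre of the lower end, z up. About 70 g. It starts upright, with some play, in the slot of a fixed grey 60 x 60 x 28 mm stand, lower end 5 mm above the table
- guide: the guide's aluminium base plate, 170 (x) x 80 (y) x 12 mm, fixed to the table; origin at the centre of its underside, z up. Its x axis points from the jaw (on the robot's side) across the gap to a fixed steel fence. Pushing the jaw along +x closes the gap
- gap_floor (a point): point on the base plate, 12 mm above the table, 35 mm along the guide's +x, about where the gap is. The fence's face lies 6 to 14 mm further in +x, different every time and not measured; the fence is 25 mm thick, 60 wide, top 52 mm above the table. The gap, from shoe to fence, is at least 10 mm wide at the start
- push_face (a point): centre of the outer (-x) face of the jaw's push plate, 62 mm above the table. The plate is 12 mm thick, 44 wide (y), top 77 mm above the table: the tall back of the jaw, whose block (60 wide, top 52 mm) runs 18 mm further in +x. The jaw slides with about 9 N of dry friction, stays where it is left and can be pulled back
- shoe: sprung steel shoe at the front of the jaw: 8 mm thick, 60 wide, 14 to 52 mm above the table. Origin at table height under its middle. Relaxed, its front face is 48 mm ahead (+x) of the push face; it yields 1 mm for each 3 N, 8 mm at most. Right drag: it presses the blade with 2 to 9 N, best 4 to 5 N, felt at the push plate as about 13.5 N with the jaw's friction
Things that resemble listed ones, but are neither listed nor needed, are in the scene too. Leave any red look-alike of the blade alone.

How it is judged:
On the way, in this order (a step that is already met when the one before it is completed fails the run):
1. the blade stands in the open gap, down on the base, the shoe not pressing it (z of blade in the frame of guide below 0.016 m and x of blade in the frame of guide between 0.02 and 0.05 m and y of blade in the frame of guide between -0.015 and 0.015 m and contact force between shoe and blade below 1.5 N), for 0.2 s.
2. the jaw is up: the shoe presses the standing blade with 2 to 9 N (z of blade in the frame of guide below 0.016 m and contact force between shoe and blade between 2 and 9 N), for 0.3 s.
3. the blade is drawn up at least 10 mm against the drag, still between shoe and fence, the shoe pressing it (z of blade in the frame of guide between 0.022 and 0.042 m and contact force between shoe and blade between 1.8 and 11 N), for 0.1 s.
At the end, for the whole second after the job is handed in: the blade stands upright (within 0.12 rad) in the gap, within 15 mm of its middle, its lower end within 2.5 mm of the base plate, at rest, and the shoe presses it with about 2 to 10 N (z of blade in the frame of guide below 0.0145 m and x of blade in the frame of guide between 0.02 and 0.05 m and y of blade in the frame of guide between -0.015 and 0.015 m and angle between blade's own z axis and vertical below 0.12 rad and linear speed of blade below 0.02 m/s and contact force between shoe and blade between 1.8 and 10 N); the robot touches nothing.
It fails at once if the blade is forced: the shoe and the blade press on one another with more than 20 N (contact force between shoe and blade above 20 N).
It fails at once if the blade is rammed into the guide: more than 40 N between them (contact force between blade and guide above 40 N).
It also fails if it takes over 72 s, if anything falls off the work surface, if the arm or the gripper's body presses on something with over 40 N, if the wrist force passes 120 N, or if a joint passes its speed limit or range.

ROBOT

A 6-joint arm with a two-finger parallel gripper is mounted at the origin on a cart in front of the work surface, level with it; the furniture and walls round the work are solid. World frame = base frame: x ahead of the robot, y to its left, z up, the work surface at z = 0. Lengths are in m, angles in rad, forces in N, time in s.
With the tool pointing down it reaches from about 0.3 to 0.75 m from the base axis. Payload 8.5 kg.
Tool frame: the origin (TCP) lies at the very end of the fingers, on their centre line; the grasp point (between the pads) lies 19 mm behind it; x points along the fingers, y is the direction in which the jaws open and shut, and the axes are right-handed (so a half turn about x gives the same grasp; the last joint's range is limited). The gripper opens to 88 mm and grips with 3 to 60 N. Pads are 18 mm wide; open, the fingers measure 123 mm over their backs; the gripper's body (75 mm by 187 mm) begins 45 mm behind the grasp point.
Start: joints at [0.966, 0.381, 1.297, -0, 1.464, -0.215], TCP at [0.209, 0.509, 0.203] pointing down, gripper open.
Joint ranges: [-3.11, 3.11], [-0.89, 2.33], [0.22, 2.48], [-1.42, 4.56], [0.17, 2.85], [-2.88, 2.88]. Speed limits (rad/s): [2.39, 2.39, 3.14, 3.14, 3.14, 3.14].

INTERFACE

Orientations are given as a unit quaternion [w, x, y, z].
In Python, from station import manip gives the robot as it stands.
- The arm moves only by the tool arm_command, never from a script. Its argument "steps" is a list of rows, each an object with "offset": the shift along the tool's x, y, z in mm, a list of three; "roll": the turn about the tool's x in degrees; "fingers": the finger opening in mm, from 0 to 88.1. A call has 1 to 12 rows; each row is the pose to reach, as a shift and turn from the pose commanded when the call began, along the tool's axes at that moment; what a row does not reach only later rows make up. A row lasts 1/12 s, in which the tool goes at most 41.7 mm and 7.16 degrees, less where a joint would pass 70% of its speed; a pose out of reach is approached as far as the arm can. A call with a gripper value outside its range is refused whole. The fingers move at their own pace and stop on an object; the grip force is fixed at half the most. Time passes only in rows, so rows that repeat a pose let the fingers close. It gives the time, the measured TCP pose, the force and the opening at its end, in the units of the state.
- manip.get_obs(): the state, without advancing time (a new reading comes with each control period).
- manip.grab_frame(name): name is "side" or "top"; returns a dict with "frame" (420x560x3 uint8, red, green, blue), "fx", "fy", "cx", "cy" (pixels), "xyz" and "rotation" of the camera in the world. Camera axes: x right, y down, z forward; pixel columns grow to the right and rows downward; lengths in m; the calibration is good to about 2 mm. A picture is of the moment at which its call begins. There is no depth.
- manip.job_done(): hands the job in, once; it reports no verdict.
The state is a dict: "clock": time; "joint_pos": joint angles; "joint_velocities": joint speeds; "joint_efforts": joint torques, N m; "tool_pos": TCP position; "tcp_rot": TCP orientation; "ft_force": force on the tool from outside, world axes, zero at the start; "moment": the same for the moment, N m; "gripper_width": finger opening in m.
Only numpy, scipy, OpenCV 4.12 (cv2) and the standard library are available. Lean on these libraries where they do the work, as an engineer would, in place of code of your own. Each camera call takes 0.05 s, during which the arm holds its last target.

## Working session

There is one attempt and no reset: what is moved stays moved. The work goes in short steps, Python scripts to look and compute and a tool call to move; the robot and the scene stay as the last step left them, time stands still between calls to the robot, and variables do not carry over. Pictures are saved under pics/ and viewed, and the job is handed in when it is done.

Besides the shell and the picture viewer there is one more tool, called by a JSON object that holds its "op" and its "data". arm_command: Moves the arm, as the interface text tells. Its arguments: {"type":"object","properties":{"steps":{"type":"array","items":{"type":"object","properties":{"offset":{"type":"array","items":{"type":"number"}},"roll":{"type":"number"},"fingers":{"type":"number"}}}}},"required":["steps"]}

```bash
mkdir -p pics; ls; python3 - <<'E'
from station import manip
import cv2
o=manip.get_obs(); print({k:(v if isinstance(v,float) else [round(float(a),4) for a in v]) for k,v in o.items()})
for n in ("side","top"):
    f=manip.grab_frame(n); cv2.imwrite(f"pics/{n}0.png",f["frame"][:,:,::-1])
    print(n,{k:(v.tolist() if hasattr(v,'tolist') else v) for k,v in f.items() if k!="frame"})
E
```

```text
pics
{'clock': 0.0, 'joint_pos': [0.9657, 0.3812, 1.2982, 0.0, 1.4636, -0.2153], 'joint_velocities': [-0.0001, 0.0021, -0.0027, -0.0002, 0.0002, -0.0006], 'joint_efforts': [0.0005, -43.7912, -22.4554, 0.0714, 0.0353, -0.0001], 'tool_pos': [0.2088, 0.5085, 0.2023], 'tcp_rot': [0.6935, 0.1365, 0.6939, -0.1374], 'ft_force': [0.1183, -1.0685, -0.1934], 'moment': [-0.0021, -0.0081, 0.0142], 'gripper_width': 0.08815141156876541}
side {'fx': 496.1788270140655, 'fy': 496.1788270140655, 'cx': 279.02316764062806, 'cy': 207.61265572897506, 'xyz': [0.3706557906439202, 0.7829682312469877, 0.5530965900200289], 'rotation': [0.058892207222433594, -0.12190629161849928, 0.8755762309851312, -0.46372063543276515]}
top {'fx': 470.4554829603934, 'fy': 470.4554829603934, 'cx': 280.29259332391615, 'cy': 204.30941498108652, 'xyz': [0.5016760179060814, 0.10226652807085657, 0.9116715365575769], 'rotation': [0.016022407991196367, -0.6995112240167449, 0.7144197873046699, -0.005630046563688083]}
```

View pics/side0.png

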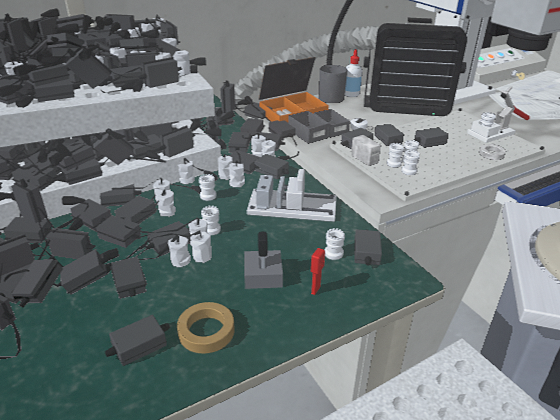

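View pics/top0.png

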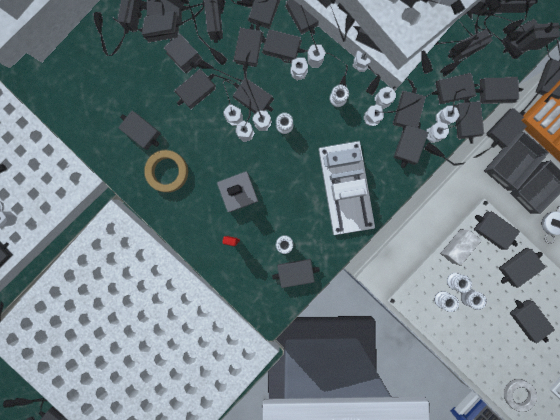

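```bash
cat > h.py <<'E'
import numpy as np, cv2
from scipy.spatial.transform import Rotation as R
def rot(q): return R.from_quat([q[1],q[2],q[3],q[0]])
def ray(f,u,v):
    d=np.array([(u-f["cx"])/f["fx"],(v-f["cy"])/f["fy"],1.0])
    return np.array(f["xyz"],float), rot(f["rotation"]).apply(d)
def onz(f,u,v,z):
    o,d=ray(f,u,v); return o+d*(z-o[2])/d[2]
def proj(f,p):
    c=rot(f["rotation"]).inv().apply(np.array(p,float)-np.array(f["xyz"]))
    return np.array([f["fx"]*c[0]/c[2]+f["cx"],f["fy"]*c[1]/c[2]+f["cy"]])
def two(f1,p1,f2,p2):
    o1,d1=ray(f1,*p1);o2,d2=ray(f2,*p2)
    s=np.linalg.lstsq(np.stack([d1,-d2],1),o2-o1,rcond=None)[0]
    a=o1+d1*s[0];b=o2+d2*s[1]; return (a+b)/2,np.linalg.norm(a-b)
def crop(f,u0,u1,v0,v1,s,fn,grid=10):
    c=cv2.resize(f["frame"][v0:v1,u0:u1,::-1],None,fx=s,fy=s,interpolation=cv2.INTER_CUBIC)
    for u in range(-(-u0//grid)*grid,u1,grid):
        cv2.line(c,((u-u0)*s,0),((u-u0)*s,6),(0,255,255),1); cv2.putText(c,str(u),((u-u0)*s,16),0,.35,(0,255,255),1)
    for v in range(-(-v0//grid)*grid,v1,grid):
        cv2.line(c,(0,(v-v0)*s),(6,(v-v0)*s),(0,255,255),1); cv2.putText(c,str(v),(8,(v-v0)*s+4),0,.35,(0,255,255),1)
    cv2.imwrite(fn,c)
E
python3 - <<'E'
from station import manip
from h import *
import pickle
s=manip.grab_frame("side");t=manip.grab_frame("top")
pickle.dump((s,t),open("f0.pkl","wb"))
crop(t,210,390,135,250,4,"pics/t1.png")
crop(s,235,355,160,300,4,"pics/s1.png")
E
```

```text
(no output)
```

View pics/t1.png

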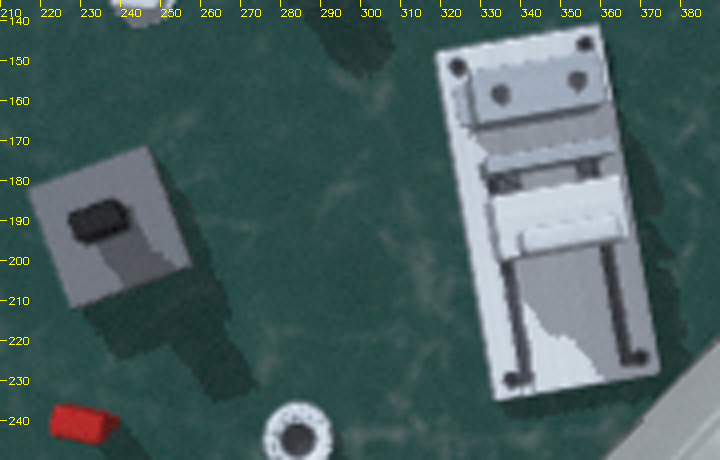

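View pics/s1.png

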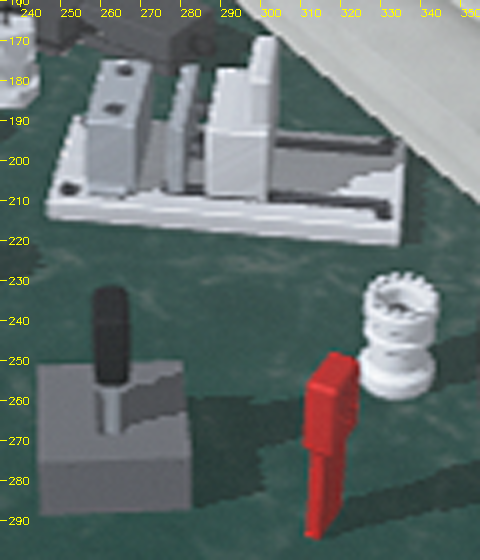

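```bash
python3 - <<'E'
from h import *
import pickle
s,t=pickle.load(open("f0.pkl","rb"))
np.set_printoptions(precision=4,suppress=True)
# plate corners, top
c=[(319,148),(359.5,141.5),(374,228),(334,235)]
P=[onz(t,*p,.012) for p in c]; P=np.array(P)
print(P); print([np.linalg.norm(P[i]-P[(i+1)%4]) for i in range(4)])
o=P.mean(0); ax=(P[0]+P[1]-P[2]-P[3])[:2]; yaw=np.arctan2(ax[1],ax[0]); print("guide",o,"yaw",yaw,np.degrees(yaw))
# side view corners of plate top
cs=[(247,213),(401,238),(404,197),(255,190)]
for p in cs: print("side",onz(s,*p,.012))
def g(p):
    d=p[:2]-o[:2]; c_,s_=np.cos(yaw),np.sin(yaw); return np.array([c_*d[0]+s_*d[1],-s_*d[0]+c_*d[1],p[2]])
for n,p,z in [("fence front L",(328,166.5),.052),("fence front R",(361,161),.052),("fence back L",(327,152),.052),("fence backR",(360,147),.052),("shoe fL",(331,176),.052),("shoe fR",(363,170),.052),("shoe bR",(364,174),.052),
  ("push outer L",(340.5,198),.077),("push outer R",(366,194),.077),("push inner L",(340,191.5),.077)]:
    print(n,g(onz(t,*p,z)))
for n,p,z in [("fence front near top s",(268,180),.052),]: pass
# black handle mask
for n,f,box in (("top",t,(215,245,180,205)),("side",s,(255,272,228,260))):
    u0,u1,v0,v1=box
    m=(f["frame"][v0:v1,u0:u1].max(2)<48).astype(np.uint8)
    k,l,st,ce=cv2.connectedComponentsWithStats(m); i=1+np.argmax(st[1:,4])
    cc=max(cv2.findContours((l==i).astype(np.uint8),0,2)[0],key=cv2.contourArea)
    print(n,st[i]+np.array([u0,v0,0,0,0]),ce[i]+[u0,v0],cv2.minAreaRect(cc))
# stand corners, z=.028
st=[(217.5,182),(246.5,171.5),(257.5,201),(228,211.5)]
S=np.array([onz(t,*p,.028) for p in st]);print(S,S.mean(0));print([np.linalg.norm(S[i]-S[(i+1)%4]) for i in range(4)])
e=S[1]-S[0];print("stand edge ang",np.degrees(np.arctan2(e[1],e[0])))
E
```

```text
[[ 0.6358  0.0387  0.012 ]
 [ 0.6465 -0.0391  0.012 ]
 [ 0.4804 -0.0623  0.012 ]
 [ 0.4687  0.014   0.012 ]]
[np.float64(0.07853224134625975), np.float64(0.16772287434194938), np.float64(0.07727980767681844), np.float64(0.168964584013693)]
guide [ 0.5579 -0.0122  0.012 ] yaw 0.14279102188598308 8.181322906426999
side [0.6321 0.0511 0.012 ]
side [0.3438 0.0477 0.012 ]
side [ 0.3477 -0.091   0.012 ]
side [ 0.6426 -0.0314  0.012 ]
fence front L [0.0427 0.0323 0.052 ]
fence front R [ 0.0427 -0.0288  0.052 ]
fence back L [0.0692 0.0297 0.052 ]
fence backR [ 0.0683 -0.0313  0.052 ]
shoe fL [0.0246 0.0298 0.052 ]
shoe fR [ 0.0258 -0.0296  0.052 ]
shoe bR [ 0.0183 -0.0302  0.052 ]
push outer L [-0.0186  0.0224  0.077 ]
push outer R [-0.019  -0.0233  0.077 ]
push inner L [-0.0071  0.0213  0.077 ]
top [227 185  15  11  84] [234.7381 189.9643] ((19.300003051757812, 9.899999618530273), (8.22192096710205, 13.914020538330078), 71.56504821777344)
side [259 249   8   7  25] [263.24 253.04] ((8.327587127685547, 24.93103790283203), (5.1209516525268555, 8.009693145751953), 66.80140686035156)
[[0.5735 0.2325 0.028 ]
 [0.5921 0.1774 0.028 ]
 [0.536  0.1577 0.028 ]
 [0.5174 0.2136 0.028 ]] [0.5548 0.1953 0.028 ]
[np.float64(0.05817631220883003), np.float64(0.0594432600961132), np.float64(0.0589314969969538), np.float64(0.05913354749353908)]
stand edge ang -71.32751859640712
```

```bash
python3 - <<'E'
from h import *
from station import manip
import pickle
s,t=pickle.load(open("f0.pkl","rb"))
np.set_printoptions(precision=4,suppress=True)
def sp(x,y): return (235+x/4,160+y/4)
for p in [(47,212),(401,240),(405,141),(80,115)]: print("side plate corner",onz(s,*sp(*p),.012))
# top of handle in side: outline
print(two(t,(234.9,190),s,sp(110,290))) # rough handle top centre
for n,f,box in (("top",t,(215,250,178,208)),("side",s,(252,275,226,262))):
    u0,u1,v0,v1=box
    m=(f["frame"][v0:v1,u0:u1].max(2)<60).astype(np.uint8)
    k,l,st,ce=cv2.connectedComponentsWithStats(m,connectivity=4); i=1+np.argmax(st[1:,4])
    print(n,st[i]+np.array([u0,v0,0,0,0]),ce[i]+[u0,v0]); print("\n".join("".join("#" if a==i else "." for a in r) for r in l))
R0=rot(manip.get_obs()["tcp_rot"]).as_matrix();print(R0)
print(np.degrees(np.arctan2(R0[1,1],R0[0,1])))
crop(t,220,250,178,205,20,"pics/t2.png",5)
crop(t,318,372,142,202,10,"pics/t3.png",5)
crop(s,245,310,165,222,10,"pics/s3.png",5)
E
```

```text
side plate corner [0.6325 0.0512 0.012 ]
side plate corner [0.4664 0.0263 0.012 ]
side plate corner [ 0.4797 -0.0589  0.012 ]
side plate corner [ 0.6441 -0.036   0.012 ]
(array([0.5552, 0.1939, 0.0855]), np.float64(0.0024674985378938677))
top [227 185  16  11 117] [234.5299 190.    ]
...................................
...................................
...................................
...................................
...................................
...................................
...................................
.....................###...........
..................########.........
................###########........
.............##############........
............###############........
............###############........
.............###############.......
.............##############........
..............###########..........
..............########.............
................###................
...................................
...................................
...................................
...................................
.......................
[... 575 characters left out ...]

.......########........
.......########........
.......########........
.........###.##........
.......#########.......
.......########........
.......########........
.......########........
.......########........
.......#########.......
.......########........
.......########........
.......########........
.......########........
.......########........
.......########........
.......########........
.......########........
........#######........
.......................
.......................
.......................
.......................
.......................
.......................
[[-0.0004  0.38    0.925 ]
 [-0.0006  0.925  -0.38  ]
 [-1.     -0.0007 -0.0001]]
67.66697822670814
```

View pics/t2.png

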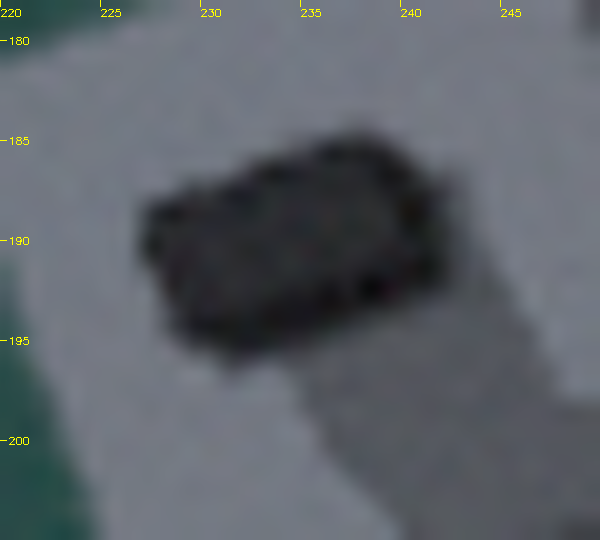

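View pics/t3.png

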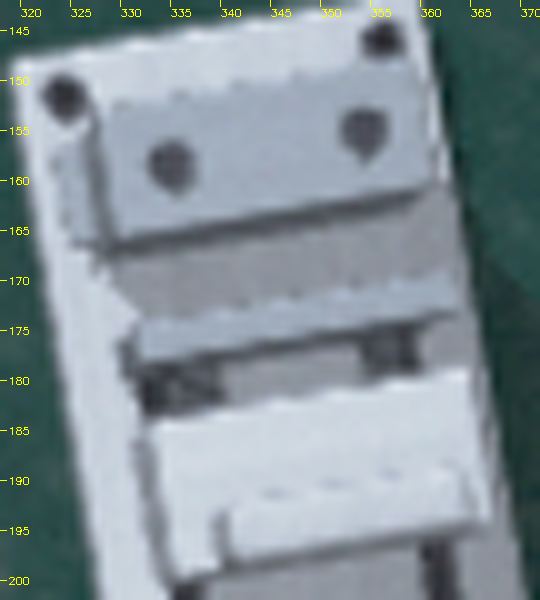

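View pics/s3.png

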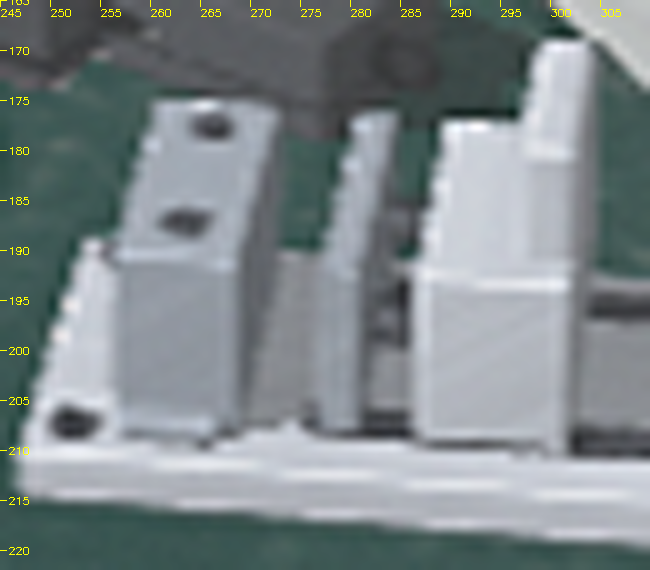

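```bash
python3 - <<'E'
from h import *
from station import manip
import pickle
s,t=pickle.load(open("f0.pkl","rb"))
np.set_printoptions(precision=4,suppress=True)
print("honeycomb corner",two(t,(283,350),s,(463,340)))
c=[(318.8,148.2),(359.2,142),(373.8,228),(334,235)]
P=np.array([onz(t,*p,.012) for p in c]); o=P.mean(0); ax=(P[0]+P[1]-P[2]-P[3])[:2]; yaw=np.arctan2(ax[1],ax[0])
def g(p,o,yaw):
    d=p[:2]-o[:2]; return R.from_euler('z',-yaw).apply([d[0],d[1],p[2]])
print("top guide",o,np.degrees(yaw))
for n,p,z in [("fL",(329,166.3),.052),("fR",(360,160.7),.052),("sL",(332,174),.052),("sR",(361,169.5),.052),("pushL",(341,198.3),.077),("pushR",(365,194.5),.077)]: print(n,g(onz(t,*p,z),o,yaw))
def sp(x,y): return (235+x/4,160+y/4)
Q=np.array([onz(s,*sp(*p),.012) for p in [(47,212),(401,240),(405,141),(80,115)]]); oq=Q.mean(0); a=(Q[0]+Q[3]-Q[1]-Q[2])[:2]; yq=np.arctan2(a[1],a[0])
print("side guide",oq,np.degrees(yq))
for n,p,z in [("f top near",(269,191.5),.052),("f bot",(269,208.5),.012),("f top far",(272.5,175.5),.052),("shoe back top near",(281,191.5),.052),("shoe f top near",(276.7,191),.052),("shoe top far back",(284,176.5),.052),("push bot out",(302,209.5),.012),("push top far",(304,169),.077)]: print(n,g(onz(s,*p,z),oq,yq))
print("blade top",onz(t,234.3,189.7,.083), "gap world",(o+R.from_euler('z',yaw).apply([.0375,0,0])))
tp=np.array(manip.get_obs()["tool_pos"]);R0=rot(manip.get_obs()["tcp_rot"]).as_matrix()
for tgt in ([.555,.194,.203],): print("tool offset mm",R0.T@(np.array(tgt)-tp)*1000)
# side check of handle: top edge centre & bottom
for z,p in ((.083,(262.5,233.5)),(.049,(263,256))): print("side handle",z,onz(s,*p,z))
E
```

```text
honeycomb corner (array([ 0.2103,  0.118 , -0.1361]), np.float64(0.003448118356308001))
top guide [ 0.5575 -0.0118  0.012 ] 8.316956328566512
fL [0.0431 0.03   0.052 ]
fR [ 0.0437 -0.0276  0.052 ]
sL [0.0282 0.0269 0.052 ]
sR [ 0.0275 -0.0266  0.052 ]
pushL [-0.0189  0.0212  0.077 ]
pushR [-0.0193 -0.0218  0.077 ]
side guide [ 0.5557 -0.0043  0.012 ] 8.230174105609873
f top near [0.044  0.0247 0.052 ]
f bot [0.0443 0.0229 0.012 ]
f top far [ 0.0456 -0.0348  0.052 ]
shoe back top near [0.0216 0.0215 0.052 ]
shoe f top near [0.0298 0.0209 0.052 ]
shoe top far back [ 0.0226 -0.0343  0.052 ]
push bot out [-0.0192  0.0173  0.012 ]
push top far [-0.0168 -0.026   0.077 ]
blade top [0.5547 0.1949 0.083 ] gap world [ 0.5946 -0.0064  0.012 ]
tool offset mm [  -0.3296 -159.4866  439.6727]
side handle 0.083 [0.5567 0.1934 0.083 ]
side handle 0.049 [0.5521 0.2065 0.049 ]
```

{"op": "arm_command", "data": {"steps": [{"offset":[0,-80,220],"roll":-20},{"offset":[0,-160,440],"roll":-41},{"offset":[0,-160,440],"roll":-41},{"offset":[0,-160,440],"roll":-41},{"offset":[0,-160,440],"roll":-41},{"offset":[0,-160,440],"roll":-41},{"offset":[0,-160,440],"roll":-41},{"offset":[0,-160,440],"roll":-41},{"offset":[0,-160,440],"roll":-41},{"offset":[0,-160,440],"roll":-41},{"offset":[0,-160,440],"roll":-41},{"offset":[0,-160,440],"roll":-41}]}}

```text
validation failed for argument at $.st...
```

{"op": "arm_command", "data": {"steps": [{"offset":[0,-80,220],"roll":-20,"fingers":88},{"offset":[0,-160,440],"roll":-41,"fingers":88},{"offset":[0,-160,440],"roll":-41,"fingers":88},{"offset":[0,-160,440],"roll":-41,"fingers":88},{"offset":[0,-160,440],"roll":-41,"fingers":88},{"offset":[0,-160,440],"roll":-41,"fingers":88},{"offset":[0,-160,440],"roll":-41,"fingers":88},{"offset":[0,-160,440],"roll":-41,"fingers":88},{"offset":[0,-160,440],"roll":-41,"fingers":88},{"offset":[0,-160,440],"roll":-41,"fingers":88},{"offset":[0,-160,440],"roll":-41,"fingers":88},{"offset":[0,-160,440],"roll":-41,"fingers":88}]}}

```text
clock: 1.2
tool_pos: [0.5567, 0.1913, 0.2027]
tcp_rot: [0.698, -0.114, 0.698, 0.114]
ft_force: [0.2, 0.9, -0.1]
gripper_width: 0.0882
```

```bash
cat > off.py <<'E'
import sys
from h import *
from station import manip
o=manip.get_obs();R0=rot(o["tcp_rot"]).as_matrix();tp=np.array(o["tool_pos"])
np.set_printoptions(precision=4,suppress=True)
print("clk",o["clock"],"tcp",tp,"F",np.round(o["ft_force"],2),"w",round(o["gripper_width"],4),"tooly deg",np.degrees(np.arctan2(R0[1,1],R0[0,1])),"down",R0[:,0])
if len(sys.argv)>1:
    tgt=np.array([float(a) for a in sys.argv[1:4]]); print("off mm",R0.T@(tgt-tp)*1000)
E
python3 off.py .5551 .1945 .053
python3 - <<'E'
from h import *
from station import manip
s=manip.grab_frame("side"); crop(s,210,310,120,300,4,"pics/s4.png")
E
```

```text
clk 1.2 tcp [0.5567 0.1913 0.2027] F [ 0.16  0.93 -0.07] w 0.0882 tooly deg 108.61389741039984 down [-0.0003 -0.0002 -1.    ]
off mm [149.7373   3.5111  -0.4704]
```

View pics/s4.png

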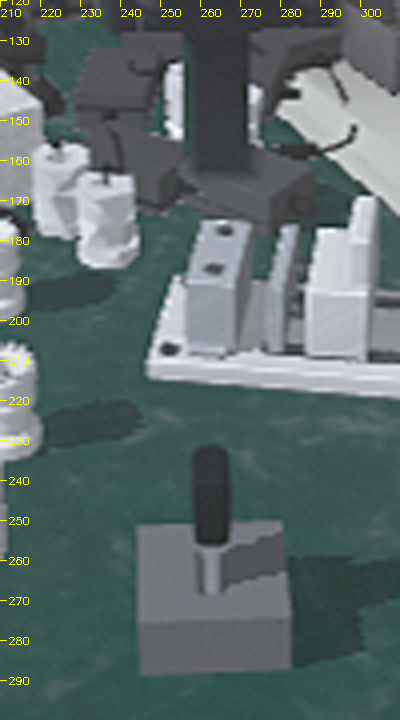

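{"op": "arm_command", "data": {"steps": [{"offset":[40,3.5,-0.5],"roll":0,"fingers":60},{"offset":[80,3.5,-0.5],"roll":0,"fingers":55},{"offset":[115,3.5,-0.5],"roll":0,"fingers":50},{"offset":[140,3.5,-0.5],"roll":0,"fingers":45},{"offset":[150,3.5,-0.5],"roll":0,"fingers":40},{"offset":[150,3.5,-0.5],"roll":0,"fingers":36},{"offset":[150,3.5,-0.5],"roll":0,"fingers":36}]}}

```text
clock: 1.83
tool_pos: [0.5542, 0.1968, 0.0539]
tcp_rot: [0.698, -0.115, 0.697, 0.115]
ft_force: [-0.8, 0.2, -0.0]
gripper_width: 0.0433
```

```bash
python3 off.py .5551 .1945 .053
python3 - <<'E'
from h import *
from station import manip
s=manip.grab_frame("side"); crop(s,210,310,180,300,5,"pics/s5.png")
E
```

```text
clk 1.8333 tcp [0.5542 0.1968 0.0539] F [-0.78  0.23 -0.02] w 0.0433 tooly deg 108.67136169010347 down [ 0.001   0.0001 -1.    ]
off mm [ 0.8723 -2.5131  0.1483]
```

View pics/s5.png

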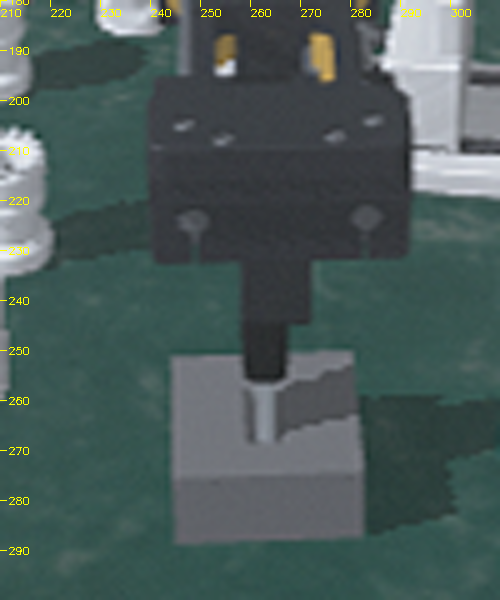

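```bash
python3 - <<'E'
from h import *
from station import manip
import pickle
s,t=pickle.load(open("f0.pkl","rb"))
o=manip.get_obs();M=rot(o["tcp_rot"]).as_matrix();tp=np.array(o["tool_pos"])
for y in (-.0,.012,.022,.03,.039): print(y,[proj(s,tp+M@np.array([0,y,z])).round(1) for z in (-.009,0,.009)])
b=np.array([.5551,.1945,.05]); print([proj(s,b+M@np.array([0,.012,z])).round(1) for z in (-.007,0,.007)])
E
```

```text
-0.0 [array([268.9, 249.1]), array([263.3, 249.3]), array([257.6, 249.4])]
0.012 [array([269.2, 254. ]), array([263.5, 254.1]), array([257.7, 254.2])]
0.022 [array([269.5, 258.1]), array([263.7, 258.2]), array([257.9, 258.4])]
0.03 [array([269.7, 261.4]), array([263.8, 261.6]), array([258. , 261.7])]
0.039 [array([269.9, 265.3]), array([264. , 265.5]), array([258.1, 265.6])]
[array([268.1, 255.3]), array([263.6, 255.4]), array([259.2, 255.5])]
```

```bash
python3 - <<'E'
from h import *
from station import manip
s=manip.grab_frame("side"); crop(s,235,300,215,275,12,"pics/s6.png",5)
t=manip.grab_frame("top"); crop(t,180,300,130,250,5,"pics/t6.png")
print(manip.get_obs()["tool_pos"])
E
```

```text
[0.55458186 0.19690136 0.054824  ]
```

View pics/s6.png

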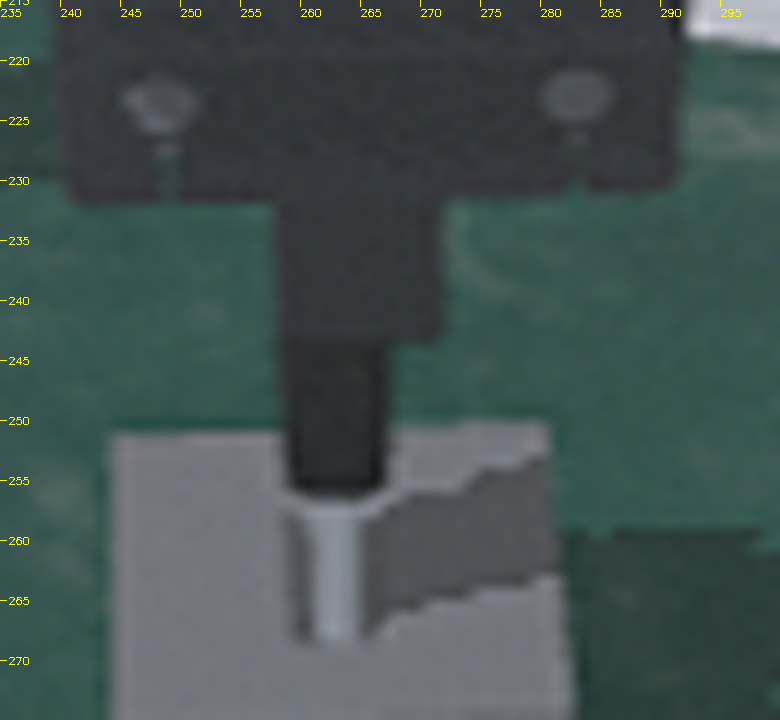

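View pics/t6.png

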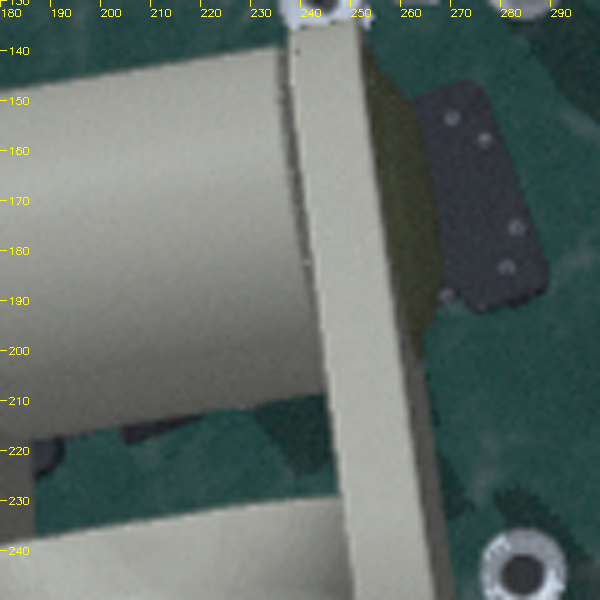

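```bash
python3 - <<'E'
from h import *
from station import manip
import pickle
s,t=pickle.load(open("f0.pkl","rb"))
o=manip.get_obs();M=rot(o["tcp_rot"]).as_matrix();tp=np.array(o["tool_pos"])
for y in (.0375,.0935): print("body",y,[proj(s,tp+M@np.array([-.064,y,z])).round(1) for z in (-.0375,.0375)])
for x in (0,-.01,-.02,-.03,-.04): print("finger",x,[proj(s,tp+M@np.array([x,y,0])).round(1) for y in (-.039,-.022,.022,.039)])
print(o["joint_pos"])
E
```

```text
body 0.0375 [array([289.5, 230.6]), array([237.9, 231.7])]
body 0.0935 [array([292.5, 255.3]), array([237.3, 256.7])]
finger 0 [array([262.6, 234.2]), array([262.9, 240.6]), array([263.7, 258.1]), array([264. , 265.3])]
finger -0.01 [array([262.6, 229.4]), array([262.9, 235.7]), array([263.6, 253.1]), array([264. , 260.3])]
finger -0.02 [array([262.5, 224.5]), array([262.8, 230.7]), array([263.6, 248.1]), array([263.9, 255.2])]
finger -0.03 [array([262.5, 219.5]), array([262.8, 225.7]), array([263.6, 242.9]), array([263.9, 250. ])]
finger -0.04 [array([262.5, 214.4]), array([262.8, 220.6]), array([263.6, 237.7]), array([263.9, 244.8])]
[ 1.40149544e-01  5.86239288e-01  1.40359439e+00  2.17100126e-06
  1.14837196e+00 -1.75654895e+00]
```

```bash
python3 - <<'E'
from h import *
from station import manip
import pickle
s,t=pickle.load(open("f0.pkl","rb"))
o=manip.get_obs();M=rot(o["tcp_rot"]).as_matrix();tp=np.array(o["tool_pos"])
for x in (-.064,-.1,-.13): print("body top",x,[proj(t,tp+M@np.array([x,-.0935,z])).round(1) for z in (-.0375,.0375)],[proj(t,tp+M@np.array([x,-.0375,z])).round(1) for z in (-.0375,.0375)])
s=manip.grab_frame("side"); cv2.imwrite("pics/s7.png",s["frame"][:,:,::-1])
t=manip.grab_frame("top"); cv2.imwrite("pics/t7.png",t["frame"][:,:,::-1])
print({k:v for k,v in s.items() if k!="frame"})
E
```

```text
body top -0.064 [array([290.3, 190.7]), array([275.2, 149. ])] [array([259.1, 201.9]), array([244.1, 160.3])]
body top -0.1 [array([290.5, 189.4]), array([274.7, 145.8])] [array([257.8, 201.2]), array([242.1, 157.6])]
body top -0.13 [array([290.6, 188.3]), array([274.1, 142.9])] [array([256.6, 200.6]), array([240.2, 155.2])]
{'fx': 496.1788270140655, 'fy': 496.1788270140655, 'cx': 279.02316764062806, 'cy': 207.61265572897506, 'xyz': array([0.37065579, 0.78296823, 0.55309659]), 'rotation': array([ 0.05889221, -0.12190629,  0.87557623, -0.46372064])}
```

View pics/s7.png

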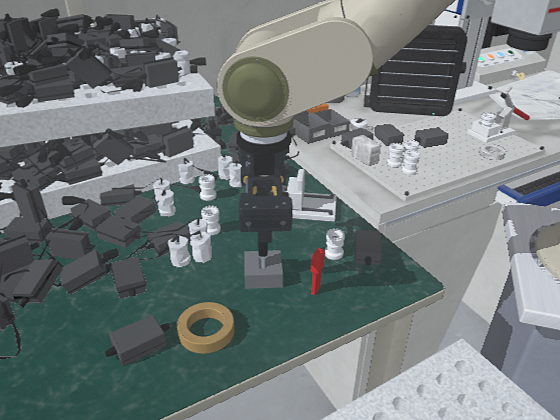

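View pics/t7.png

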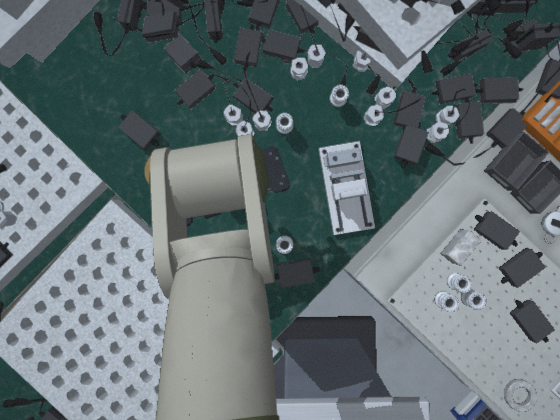

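```bash
python3 - <<'E'
from h import *
from station import manip
import pickle
s0,t0=pickle.load(open("f0.pkl","rb"))
s=manip.grab_frame("side")
for v in range(232,270,2): print(v,s0["frame"][v,254:274].max(1).tolist(),s["frame"][v,254:274].max(1).tolist())
E
```

```text
232 [86, 88, 90, 92, 78, 61, 58, 55, 57, 55, 53, 48, 75, 96, 94, 89, 91, 96, 95, 91] [87, 91, 93, 82, 68, 57, 61, 59, 60, 61, 59, 59, 58, 58, 60, 56, 58, 59, 81, 95]
234 [84, 86, 84, 77, 61, 55, 56, 52, 57, 56, 57, 52, 56, 80, 90, 89, 95, 102, 102, 93] [85, 83, 85, 78, 64, 57, 59, 59, 60, 60, 59, 56, 57, 58, 57, 58, 57, 59, 85, 96]
236 [86, 87, 86, 80, 61, 58, 54, 56, 57, 53, 56, 53, 50, 70, 85, 86, 93, 96, 97, 96] [86, 86, 86, 81, 67, 57, 57, 60, 57, 61, 59, 58, 58, 59, 58, 58, 57, 57, 82, 99]
238 [86, 86, 88, 80, 65, 52, 55, 55, 55, 55, 56, 54, 49, 70, 88, 85, 84, 84, 86, 89] [86, 87, 89, 83, 68, 54, 59, 59, 59, 60, 59, 56, 58, 57, 58, 59, 57, 54, 77, 92]
240 [85, 84, 87, 76, 62, 61, 63, 59, 58, 58, 61, 57, 51, 71, 86, 84, 85, 84, 84, 87] [85, 85, 87, 83, 69, 58, 62, 58, 57, 58, 59, 58, 59, 57, 58, 59, 57, 58, 75, 87]
242 [86, 89, 86, 80, 61, 51, 51, 52, 48, 54, 49, 51, 45, 61, 79, 85, 84, 83, 82, 84] [88, 86, 87, 81, 63, 50, 49, 54, 53, 51, 50, 50, 53, 51, 55, 53, 52, 61, 78, 85]
244 [89, 87, 85, 78, 61, 49, 51, 51, 49, 49, 49, 50, 47, 60, 80, 85, 82, 83, 85, 84] [90, 86, 88, 79, 
[... 1567 characters left out ...]
87, 84, 87, 87, 86, 85] [124, 124, 125, 126, 116, 94, 93, 131, 151, 148, 129, 89, 81, 90, 85, 86, 85, 87, 87, 88]
264 [120, 123, 123, 123, 115, 89, 90, 129, 146, 144, 125, 88, 78, 84, 81, 85, 83, 80, 80, 79] [125, 123, 124, 127, 117, 92, 91, 131, 151, 148, 129, 90, 81, 84, 86, 84, 82, 82, 80, 78]
266 [122, 121, 123, 123, 118, 98, 84, 127, 150, 145, 129, 87, 76, 105, 124, 121, 123, 124, 123, 124] [125, 124, 124, 124, 122, 100, 85, 127, 154, 148, 129, 91, 79, 108, 126, 126, 125, 125, 127, 124]
268 [120, 122, 121, 122, 123, 109, 96, 112, 129, 135, 128, 110, 115, 125, 122, 123, 122, 123, 122, 121] [124, 123, 125, 125, 127, 112, 97, 115, 134, 138, 129, 111, 118, 128, 126, 125, 125, 125, 124, 123]
```

{"op": "arm_command", "data": {"steps": [{"offset":[0,-2.5,0],"roll":0,"fingers":36},{"offset":[0,-2.5,0],"roll":0,"fingers":32},{"offset":[0,-2.5,0],"roll":0,"fingers":28},{"offset":[0,-2.5,0],"roll":0,"fingers":28},{"offset":[0,-2.5,0],"roll":0,"fingers":28}]}}

```text
clock: 2.55
tool_pos: [0.5544, 0.1943, 0.053]
tcp_rot: [0.698, -0.115, 0.698, 0.115]
ft_force: [-0.2, -0.7, -0.7]
gripper_width: 0.0284
```

```bash
python3 off.py .5551 .1945 .053
python3 - <<'E'
from h import *
from station import manip
s=manip.grab_frame("side"); crop(s,225,305,175,275,8,"pics/s8.png",5)
E
```

```text
clk 2.55 tcp [0.5544 0.1943 0.053 ] F [-0.17 -0.69 -0.74] w 0.0284 tooly deg 108.66400049673331 down [-0.0001 -0.     -1.    ]
off mm [-0.0495 -0.0518  0.7541]
```

View pics/s8.png

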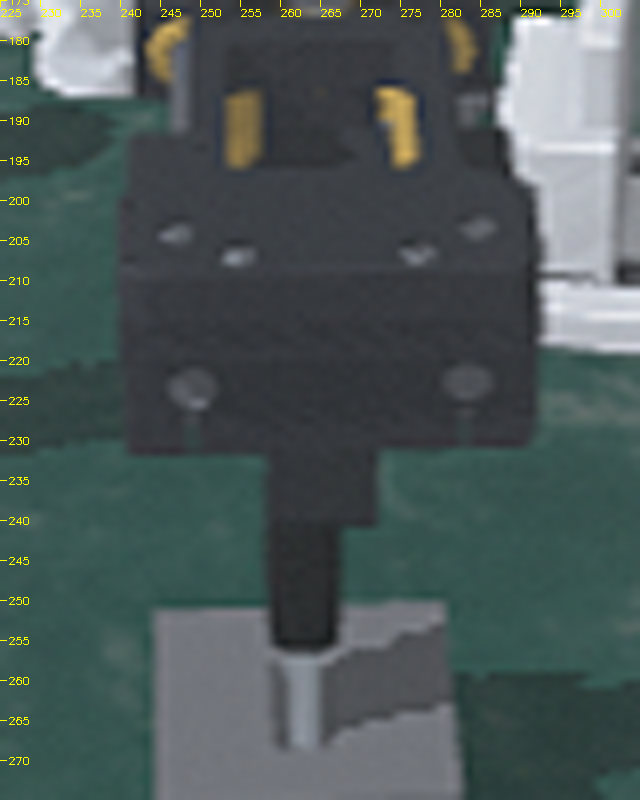

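{"op": "arm_command", "data": {"steps": [{"offset":[0,0,0],"roll":0,"fingers":24},{"offset":[0,0,0],"roll":0,"fingers":20},{"offset":[0,0,0],"roll":0,"fingers":18},{"offset":[0,0,0],"roll":0,"fingers":18},{"offset":[0,0,0],"roll":0,"fingers":18}]}}

```text
clock: 3.02
tool_pos: [0.5544, 0.1943, 0.0529]
tcp_rot: [0.698, -0.115, 0.698, 0.115]
ft_force: [0.1, 0.1, -0.1]
gripper_width: 0.0181
```

```bash
python3 off.py .5551 .1945 .053
python3 - <<'E'
from h import *
from station import manip
s=manip.grab_frame("side"); crop(s,225,305,195,275,8,"pics/s9.png",5)
E
```

```text
clk 3.0167 tcp [0.5544 0.1943 0.0529] F [ 0.14  0.09 -0.14] w 0.0181 tooly deg 108.66721446157054 down [-0. -0. -1.]
off mm [-0.0641 -0.0572  0.7299]
```

View pics/s9.png

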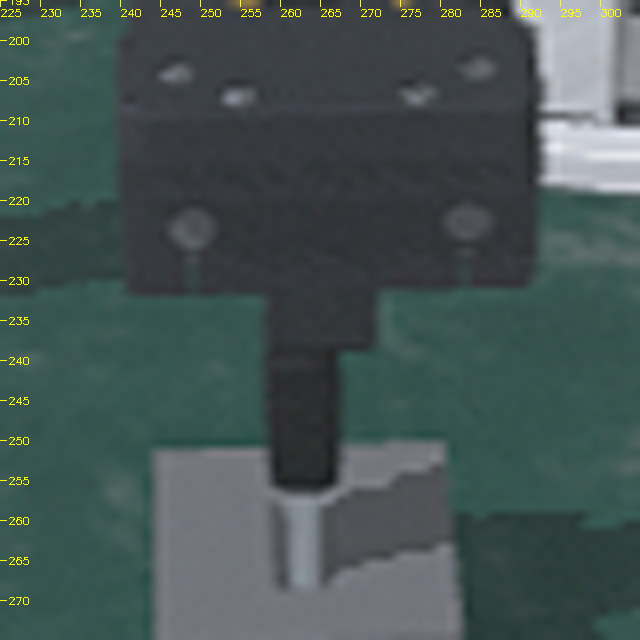

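{"op": "arm_command", "data": {"steps": [{"offset":[0,0,0],"roll":0,"fingers":50},{"offset":[0,0,0],"roll":0,"fingers":50},{"offset":[0,0,0],"roll":0,"fingers":50},{"offset":[0,0,0],"roll":0,"fingers":50},{"offset":[5,0,0],"roll":0,"fingers":50},{"offset":[10,0,0],"roll":0,"fingers":50},{"offset":[15,0,0],"roll":0,"fingers":50},{"offset":[18,0,0],"roll":0,"fingers":50},{"offset":[18,0,0],"roll":0,"fingers":50}]}}

```text
clock: 3.82
tool_pos: [0.5539, 0.1942, 0.0339]
tcp_rot: [0.697, -0.115, 0.698, 0.115]
ft_force: [0.3, 0.3, 1.2]
gripper_width: 0.0504
```

```bash
python3 off.py .5551 .1945 .053
python3 - <<'E'
from h import *
from station import manip
s=manip.grab_frame("side"); crop(s,225,305,195,295,8,"pics/s10.png",5)
E
```

```text
clk 3.8167 tcp [0.5539 0.1942 0.0339] F [0.3  0.3  1.23] w 0.0504 tooly deg 108.66587784368625 down [-0.0018 -0.0003 -1.    ]
off mm [-19.1123  -0.1184   1.2092]
```

View pics/s10.png

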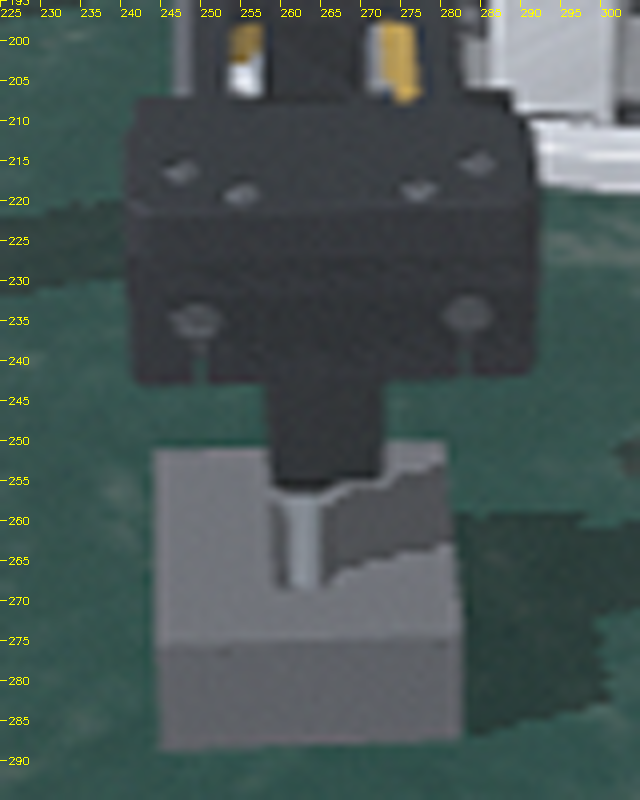

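{"op": "arm_command", "data": {"steps": [{"offset":[4,0,1.2],"roll":0,"fingers":50},{"offset":[8,0,1.2],"roll":0,"fingers":50},{"offset":[12,0,1.2],"roll":0,"fingers":50},{"offset":[14,0,1.2],"roll":0,"fingers":50},{"offset":[14,0,1.2],"roll":0,"fingers":50}]}}

```text
clock: 4.28
tool_pos: [0.5552, 0.1946, 0.0203]
tcp_rot: [0.697, -0.115, 0.698, 0.115]
ft_force: [-0.0, 0.9, -0.5]
gripper_width: 0.0496
```

```bash
python3 off.py .5551 .1945 .053
python3 - <<'E'
from h import *
from station import manip
s=manip.grab_frame("side"); crop(s,225,305,195,295,8,"pics/s11.png",5)
t=manip.grab_frame("top"); crop(t,180,320,130,250,5,"pics/t11.png",10)
E
```

```text
clk 4.2833 tcp [0.5552 0.1946 0.0203] F [-0.02  0.9  -0.46] w 0.0496 tooly deg 108.6665756744965 down [-0.0011 -0.0001 -1.    ]
off mm [-32.6957  -0.1023  -0.1708]
```

View pics/s11.png

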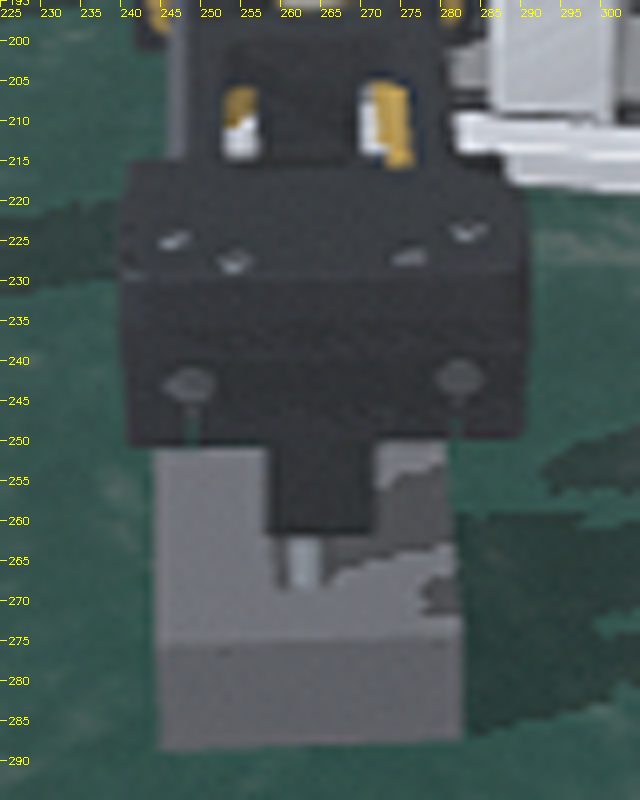

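View pics/t11.png

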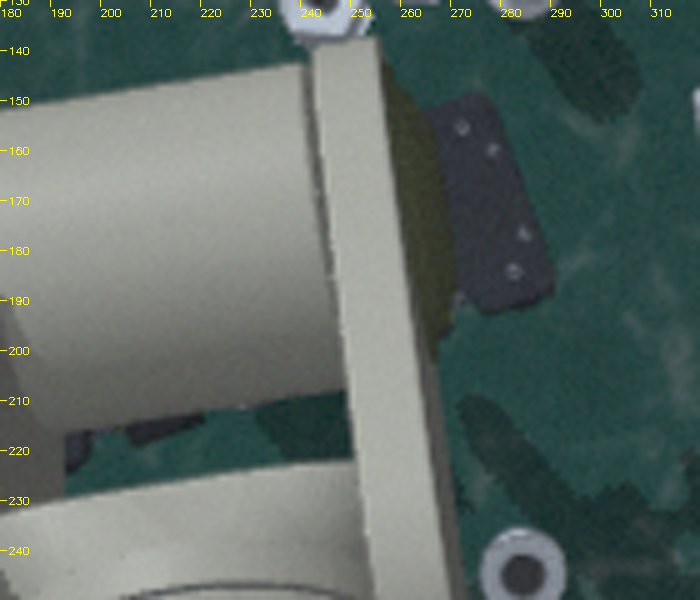

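```bash
python3 - <<'E'
from h import *
import pickle
s,t=pickle.load(open("f0.pkl","rb"))
from station import manip
o=manip.get_obs();M=rot(o["tcp_rot"]).as_matrix();tp=np.array(o["tool_pos"])
for y in (.025,.0425):
  for z in (.03,.04,.05,.06,.07):
    p=tp+M@np.array([0,y,0]);p[2]=z;print(y,z,proj(s,p).round(1))
E
```

```text
0.025 0.03 [263.7 270.5]
0.025 0.04 [263.6 265.6]
0.025 0.05 [263.6 260.8]
0.025 0.06 [263.5 255.8]
0.025 0.07 [263.5 250.8]
0.0425 0.03 [264. 278.]
0.0425 0.04 [264.  273.1]
0.0425 0.05 [263.9 268.2]
0.0425 0.06 [263.9 263.2]
0.0425 0.07 [263.8 258.1]
```

{"op": "arm_command", "data": {"steps": [{"offset":[3,0,0],"roll":0,"fingers":40},{"offset":[3,0,0],"roll":0,"fingers":32},{"offset":[3,0,0],"roll":0,"fingers":26},{"offset":[3,0,0],"roll":0,"fingers":20},{"offset":[3,0,0],"roll":0,"fingers":15},{"offset":[3,0,0],"roll":0,"fingers":15},{"offset":[3,0,0],"roll":0,"fingers":15},{"offset":[3,0,0],"roll":0,"fingers":15}]}}

```text
clock: 5.05
tool_pos: [0.5556, 0.1947, 0.018]
tcp_rot: [0.698, -0.115, 0.698, 0.115]
ft_force: [0.2, 0.6, -0.7]
gripper_width: 0.024
```

```bash
python3 off.py .5551 .1945 .053
python3 - <<'E'
from h import *
from station import manip
s=manip.grab_frame("side"); crop(s,225,305,195,295,8,"pics/s12.png",5)
E
```

```text
clk 5.05 tcp [0.5556 0.1947 0.018 ] F [ 0.21  0.55 -0.7 ] w 0.024 tooly deg 108.66346231723494 down [ 0.0001  0.     -1.    ]
off mm [-35.0207  -0.0297  -0.4884]
```

View pics/s12.png

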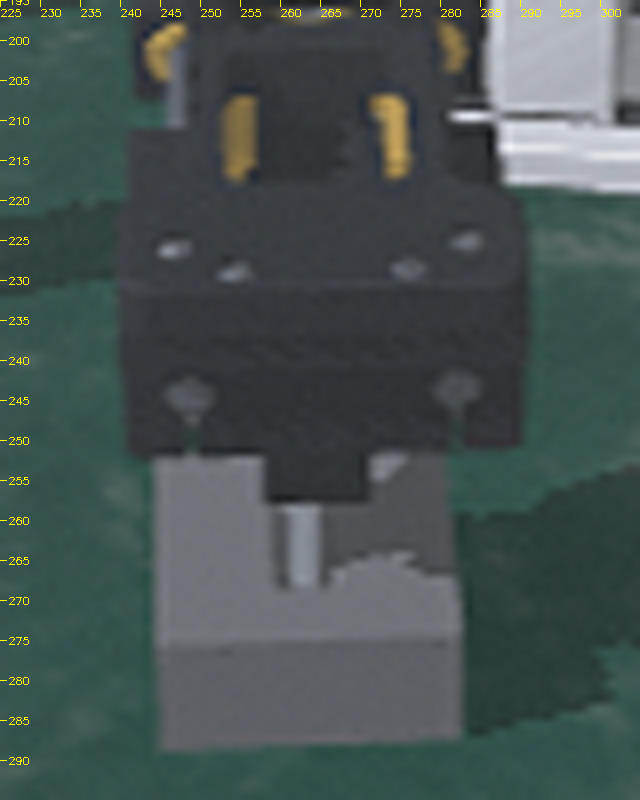

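```bash
python3 off.py .5936 -.0066 .108
```

```text
clk 5.1 tcp [0.5556 0.1947 0.018 ] F [-0.63  0.38 -1.76] w 0.0235 tooly deg 108.66896318338293 down [ 0.0001  0.     -1.    ]
off mm [ -90.0045 -202.9099  -28.3965]
```

{"op": "arm_command", "data": {"steps": [{"offset":[-10,0,0],"roll":0,"fingers":15},{"offset":[-25,0,0],"roll":0,"fingers":15},{"offset":[-45,0,0],"roll":0,"fingers":15},{"offset":[-70,0,0],"roll":0,"fingers":15},{"offset":[-90,0,0],"roll":0,"fingers":15},{"offset":[-100,0,0],"roll":0,"fingers":15},{"offset":[-100,0,0],"roll":0,"fingers":15},{"offset":[-100,0,0],"roll":0,"fingers":15}]}}

```text
clock: 5.77
tool_pos: [0.5553, 0.1947, 0.1177]
tcp_rot: [0.698, -0.115, 0.698, 0.115]
ft_force: [-0.6, -0.4, -2.2]
gripper_width: 0.0235
```

```bash
python3 off.py .5936 -.0066 .118
python3 - <<'E'
from h import *
from station import manip
s=manip.grab_frame("side"); crop(s,205,325,100,300,4,"pics/s13.png",10)
E
```

```text
clk 5.7667 tcp [0.5553 0.1947 0.1177] F [-0.62 -0.45 -2.23] w 0.0235 tooly deg 108.66929762290533 down [-0.0001 -0.     -1.    ]
off mm [  -0.2669 -202.9387  -28.1612]
```

View pics/s13.png

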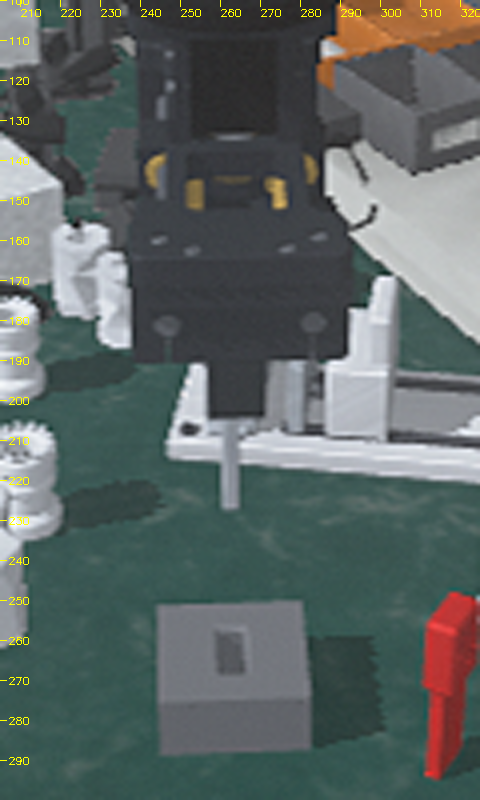

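{"op": "arm_command", "data": {"steps": [{"offset":[0,-25,-4],"roll":2,"fingers":15},{"offset":[0,-60,-8],"roll":4,"fingers":15},{"offset":[0,-95,-13],"roll":6,"fingers":15},{"offset":[0,-130,-18],"roll":8,"fingers":15},{"offset":[0,-165,-23],"roll":10.4,"fingers":15},{"offset":[0,-190,-26],"roll":10.4,"fingers":15},{"offset":[0,-203,-28],"roll":10.4,"fingers":15},{"offset":[0,-203,-28],"roll":10.4,"fingers":15},{"offset":[0,-203,-28],"roll":10.4,"fingers":15},{"offset":[0,-203,-28],"roll":10.4,"fingers":15}]}}

```text
clock: 6.65
tool_pos: [0.5935, -0.005, 0.1175]
tcp_rot: [0.705, -0.051, 0.706, 0.052]
ft_force: [-0.3, 0.2, -1.3]
gripper_width: 0.0241
```

```bash
python3 off.py .5936 -.0066 .075
python3 - <<'E'
from h import *
from station import manip
s=manip.grab_frame("side"); crop(s,235,345,130,225,7,"pics/s14.png",5)
t=manip.grab_frame("top"); crop(t,280,400,120,240,5,"pics/t14.png",10)
E
```

```text
clk 6.65 tcp [ 0.5935 -0.005   0.1175] F [-0.3   0.21 -1.27] w 0.0241 tooly deg 98.34543675980821 down [-0.0011  0.0006 -1.    ]
off mm [42.5204 -1.6006 -0.0881]
```

View pics/s14.png

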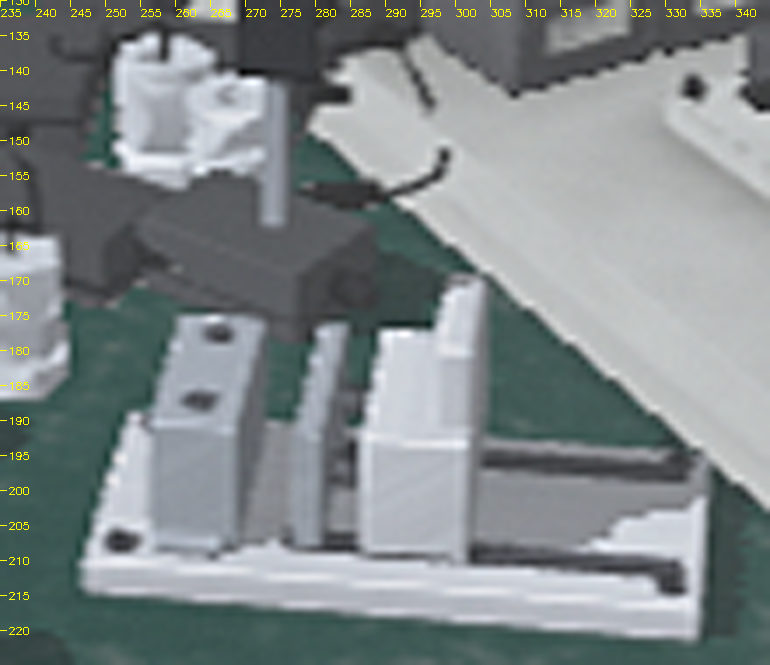

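View pics/t14.png

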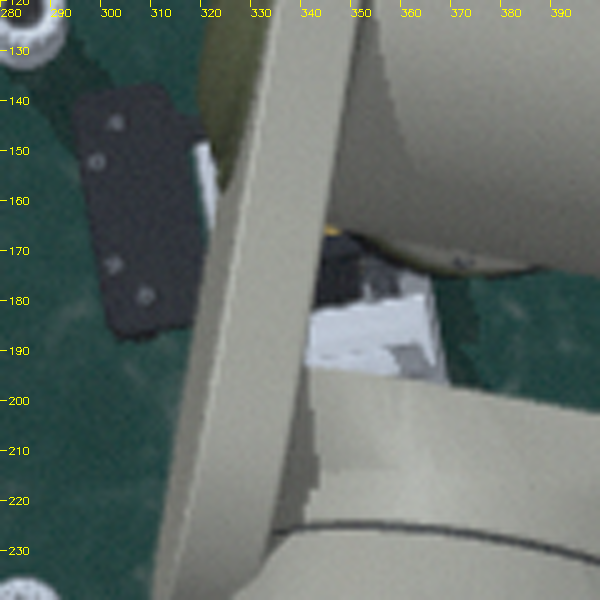

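```bash
python3 - <<'E'
from h import *
from station import manip
import pickle
s,t=pickle.load(open("f0.pkl","rb"))
M=rot(manip.get_obs()["tcp_rot"]).as_matrix();tp=np.array(manip.get_obs()["tool_pos"])
b=tp.copy();b[2]=tp[2]-.013
for y in(.011,-.011):print([proj(s,b+M@np.array([0,y,z])).round(1) for z in (-.003,0,.003)])
# same x line lowered to z=.052: where it falls relative to fence/shoe
b[2]=.052; b[:2]+=[0,-.0016]
for z in(-.006,-.003,0,.003,.007): print(z,proj(s,b+M@np.array([0,.030,z])).round(1))
crop(manip.grab_frame("side"),262,290,135,170,20,"pics/s15.png",5)
E
```

```text
[array([275.6, 162.2]), array([273.9, 162.1]), array([272.3, 161.9])]
[array([277.1, 156.6]), array([275.5, 156.5]), array([273.9, 156.3])]
-0.006 [275.9 191.4]
-0.003 [274.3 191.2]
0 [272.7 191.1]
0.003 [271.1 191. ]
0.007 [269.  190.8]
```

View pics/s15.png

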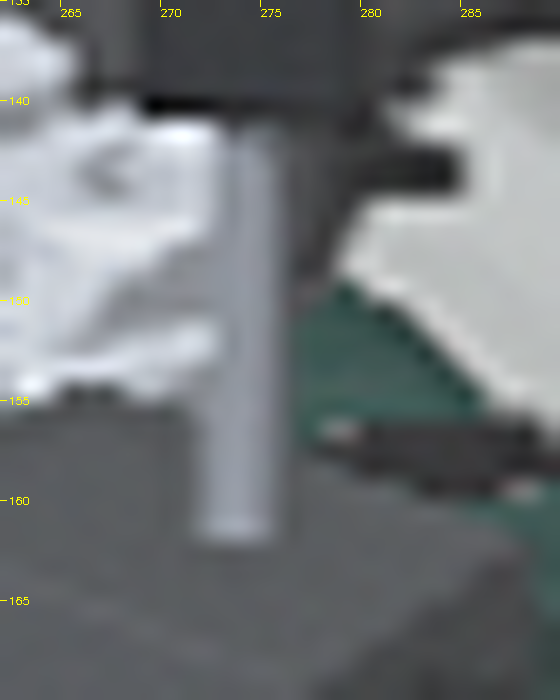

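{"op": "arm_command", "data": {"steps": [{"offset":[0,-1.5,0],"roll":0,"fingers":15},{"offset":[10,-1.5,0],"roll":0,"fingers":15},{"offset":[25,-1.5,0],"roll":0,"fingers":15},{"offset":[40,-1.5,0],"roll":0,"fingers":15},{"offset":[45,-1.5,0],"roll":0,"fingers":15},{"offset":[45,-1.5,0],"roll":0,"fingers":15}]}}

```text
clock: 7.3
tool_pos: [0.5933, -0.0078, 0.0713]
tcp_rot: [0.704, -0.051, 0.706, 0.051]
ft_force: [-0.5, -0.4, -0.4]
gripper_width: 0.0237
```

```bash
python3 off.py .5936 -.0066 .030
python3 - <<'E'
from h import *
from station import manip
s=manip.grab_frame("side"); crop(s,240,310,145,220,9,"pics/s16.png",5)
E
```

```text
clk 7.3 tcp [ 0.5933 -0.0078  0.0713] F [-0.48 -0.38 -0.38] w 0.0237 tooly deg 98.27409749582314 down [-0.0032  0.0007 -1.    ]
off mm [41.2866  1.0544  0.5681]
```

View pics/s16.png

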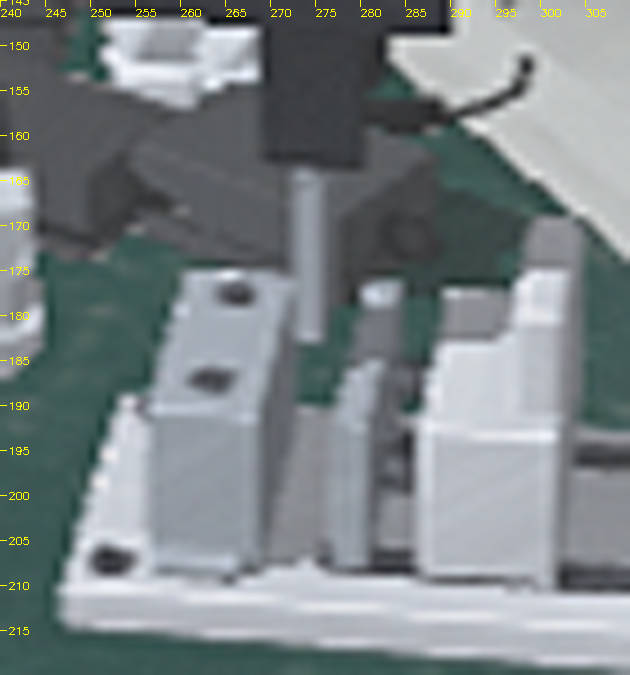

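{"op": "arm_command", "data": {"steps": [{"offset":[5,0.7,0.5],"roll":0,"fingers":15},{"offset":[15,0.7,0.5],"roll":0,"fingers":15},{"offset":[25,0.7,0.5],"roll":0,"fingers":15},{"offset":[33,0.7,0.5],"roll":0,"fingers":15},{"offset":[38,0.7,0.5],"roll":0,"fingers":15},{"offset":[38,0.7,0.5],"roll":0,"fingers":15},{"offset":[38,0.7,0.5],"roll":0,"fingers":15}]}}

```text
clock: 7.93
tool_pos: [0.5945, -0.0073, 0.0347]
tcp_rot: [0.705, -0.051, 0.705, 0.051]
ft_force: [-1.0, 0.3, -1.0]
gripper_width: 0.0236
```

```bash
python3 off.py .5936 -.0066 .026
python3 - <<'E'
from h import *
from station import manip
s=manip.grab_frame("side"); crop(s,240,310,145,220,9,"pics/s17.png",5)
E
```

```text
clk 7.9333 tcp [ 0.5945 -0.0073  0.0347] F [-0.95  0.31 -1.04] w 0.0236 tooly deg 98.26355713061751 down [-0.0005  0.0001 -1.    ]
off mm [ 8.6668  0.8552 -0.8238]
```

View pics/s17.png

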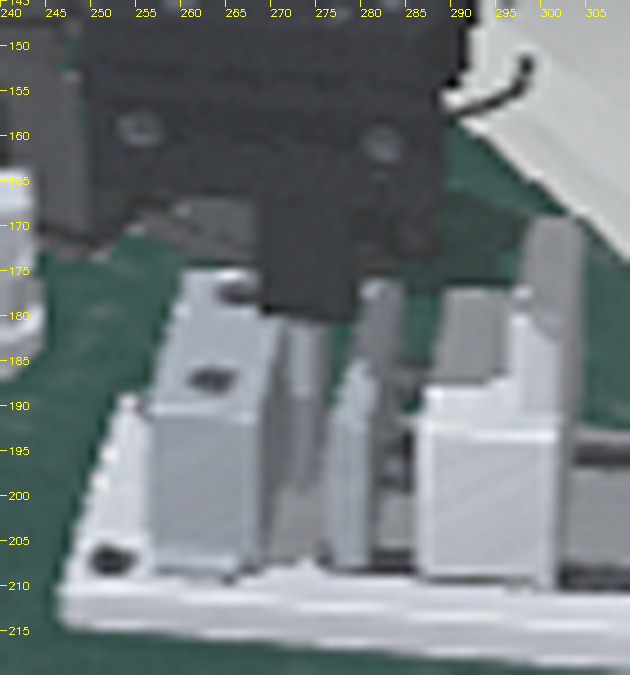

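{"op": "arm_command", "data": {"steps": [{"offset":[3,0.5,-0.5],"roll":0,"fingers":15},{"offset":[5,0.5,-0.5],"roll":0,"fingers":15},{"offset":[6.5,0.5,-0.5],"roll":0,"fingers":15},{"offset":[7.5,0.5,-0.5],"roll":0,"fingers":15},{"offset":[7.5,0.5,-0.5],"roll":0,"fingers":15},{"offset":[8,0.5,-0.5],"roll":0,"fingers":15},{"offset":[8,0.5,-0.5],"roll":0,"fingers":15}]}}

```text
clock: 8.57
tool_pos: [0.594, -0.0069, 0.0269]
tcp_rot: [0.705, -0.051, 0.705, 0.051]
ft_force: [-0.3, -0.6, 0.1]
gripper_width: 0.0241
```

{"op": "arm_command", "data": {"steps": [{"offset":[0.5,0,0],"roll":0,"fingers":15},{"offset":[0.8,0,0],"roll":0,"fingers":15},{"offset":[0.8,0,0],"roll":0,"fingers":15}]}}

```text
clock: 8.82
tool_pos: [0.594, -0.0069, 0.0261]
tcp_rot: [0.705, -0.051, 0.705, 0.051]
ft_force: [-0.0, -0.5, -0.1]
gripper_width: 0.0237
```

{"op": "arm_command", "data": {"steps": [{"offset":[0.5,0,0],"roll":0,"fingers":15},{"offset":[0.7,0,0],"roll":0,"fingers":15},{"offset":[0.7,0,0],"roll":0,"fingers":15}]}}

```text
clock: 9.07
tool_pos: [0.594, -0.0069, 0.0254]
tcp_rot: [0.705, -0.051, 0.705, 0.051]
ft_force: [0.9, 0.5, -1.1]
gripper_width: 0.0234
```

{"op": "arm_command", "data": {"steps": [{"offset":[0.3,0,0],"roll":0,"fingers":15},{"offset":[0.5,0,0],"roll":0,"fingers":15},{"offset":[0.5,0,0],"roll":0,"fingers":15}]}}

```text
clock: 9.32
tool_pos: [0.5941, -0.0069, 0.025]
tcp_rot: [0.705, -0.051, 0.705, 0.051]
ft_force: [0.1, -0.2, 0.5]
gripper_width: 0.0242
```

{"op": "arm_command", "data": {"steps": [{"offset":[0.3,0,0],"roll":0,"fingers":15},{"offset":[0.5,0,0],"roll":0,"fingers":15},{"offset":[0.5,0,0],"roll":0,"fingers":15}]}}

```text
clock: 9.57
tool_pos: [0.5942, -0.0069, 0.0248]
tcp_rot: [0.706, -0.051, 0.705, 0.051]
ft_force: [-0.7, -0.3, 4.1]
gripper_width: 0.0242
```

{"op": "arm_command", "data": {"steps": [{"offset":[0.3,0,0],"roll":0,"fingers":15},{"offset":[0.5,0,0],"roll":0,"fingers":15},{"offset":[0.5,0,0],"roll":0,"fingers":15}]}}

```text
clock: 9.82
tool_pos: [0.5945, -0.0068, 0.0248]
tcp_rot: [0.706, -0.051, 0.705, 0.051]
ft_force: [-1.2, 0.7, 7.9]
gripper_width: 0.0237
```

{"op": "arm_command", "data": {"steps": [{"offset":[-0.6,0,0],"roll":0,"fingers":15},{"offset":[-0.6,0,1],"roll":0,"fingers":15},{"offset":[-0.6,0,2],"roll":0,"fingers":15},{"offset":[-0.6,0,2],"roll":0,"fingers":15}]}}

```text
clock: 10.15
tool_pos: [0.5959, -0.0066, 0.0247]
tcp_rot: [0.705, -0.051, 0.705, 0.051]
ft_force: [-3.3, -0.8, 5.7]
gripper_width: 0.0237
```

{"op": "arm_command", "data": {"steps": [{"offset":[0,0,0.5],"roll":0,"fingers":15},{"offset":[0,0,0.8],"roll":0,"fingers":15},{"offset":[0,0,0.8],"roll":0,"fingers":15}]}}

```text
clock: 10.4
tool_pos: [0.5967, -0.0065, 0.0247]
tcp_rot: [0.705, -0.051, 0.705, 0.051]
ft_force: [-2.0, 0.3, 5.5]
gripper_width: 0.0238
```

{"op": "arm_command", "data": {"steps": [{"offset":[-0.3,0,0.5],"roll":0,"fingers":15},{"offset":[-0.3,0,0.8],"roll":0,"fingers":15},{"offset":[-0.3,0,0.8],"roll":0,"fingers":15}]}}

```text
clock: 10.65
tool_pos: [0.5975, -0.0064, 0.0247]
tcp_rot: [0.705, -0.051, 0.705, 0.051]
ft_force: [-2.5, -0.0, 2.9]
gripper_width: 0.0239
```

{"op": "arm_command", "data": {"steps": [{"offset":[0,0,0.4],"roll":0,"fingers":15},{"offset":[0,0,0.7],"roll":0,"fingers":15},{"offset":[0,0,0.7],"roll":0,"fingers":15}]}}

```text
clock: 10.9
tool_pos: [0.598, -0.0063, 0.0247]
tcp_rot: [0.705, -0.051, 0.706, 0.051]
ft_force: [-3.5, 0.6, 2.6]
gripper_width: 0.0235
```

{"op": "arm_command", "data": {"steps": [{"offset":[-0.2,0,-0.3],"roll":0,"fingers":15},{"offset":[-0.2,0,-0.3],"roll":0,"fingers":28},{"offset":[-0.2,0,-0.3],"roll":0,"fingers":36},{"offset":[-0.2,0,-0.3],"roll":0,"fingers":44},{"offset":[-0.2,0,-0.3],"roll":0,"fingers":44}]}}

```text
clock: 11.32
tool_pos: [0.5981, -0.0063, 0.025]
tcp_rot: [0.705, -0.051, 0.705, 0.051]
ft_force: [-0.1, 0.6, 0.0]
gripper_width: 0.0435
```

```bash
python3 off.py 
python3 - <<'E'
from h import *
from station import manip
s=manip.grab_frame("side"); crop(s,240,310,145,220,9,"pics/s18.png",5)
E
```

```text
clk 11.3167 tcp [ 0.5981 -0.0063  0.025 ] F [-0.14  0.57  0.01] w 0.0435 tooly deg 98.26607309483217 down [ 0.0003  0.0001 -1.    ]
```

View pics/s18.png

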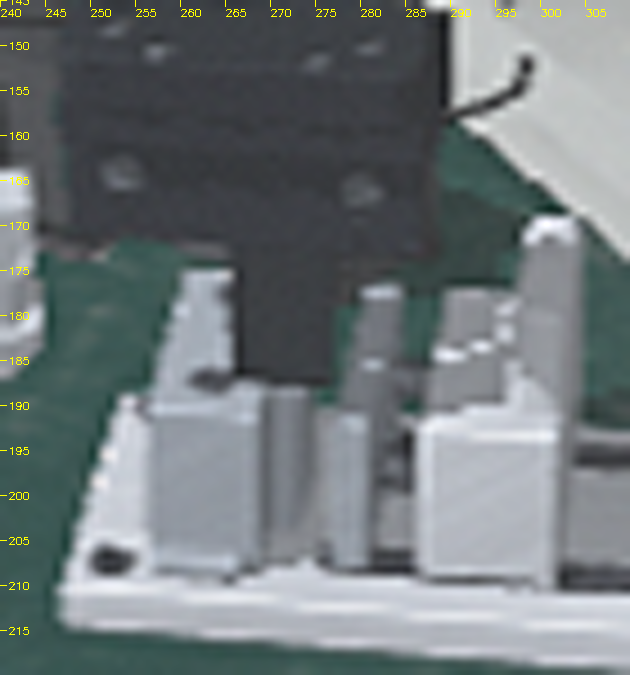

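{"op": "arm_command", "data": {"steps": [{"offset":[-5,0,0],"roll":0,"fingers":44},{"offset":[-15,0,0],"roll":0,"fingers":44},{"offset":[-35,0,0],"roll":0,"fingers":44},{"offset":[-60,0,0],"roll":0,"fingers":44},{"offset":[-75,0,0],"roll":0,"fingers":44},{"offset":[-75,0,0],"roll":0,"fingers":40},{"offset":[-75,0,-25],"roll":0,"fingers":20},{"offset":[-75,0,-55],"roll":0,"fingers":0},{"offset":[-75,0,-80],"roll":0,"fingers":0},{"offset":[-75,0,-88],"roll":0,"fingers":0},{"offset":[-75,0,-88],"roll":0,"fingers":0}]}}

```text
clock: 12.28
tool_pos: [0.5098, -0.019, 0.1002]
tcp_rot: [0.705, -0.051, 0.706, 0.051]
ft_force: [1.1, 0.5, -0.7]
gripper_width: 0.0088
```

```bash
python3 off.py 
python3 - <<'E'
from h import *
from station import manip
s=manip.grab_frame("side"); crop(s,240,340,120,220,7,"pics/s19.png",5)
t=manip.grab_frame("top"); crop(t,300,390,130,240,6,"pics/t19.png",10)
E
```

```text
clk 12.2833 tcp [ 0.5098 -0.019   0.1002] F [ 1.12  0.46 -0.66] w 0.0088 tooly deg 98.22383249374079 down [-0.0006  0.0002 -1.    ]
```

View pics/s19.png

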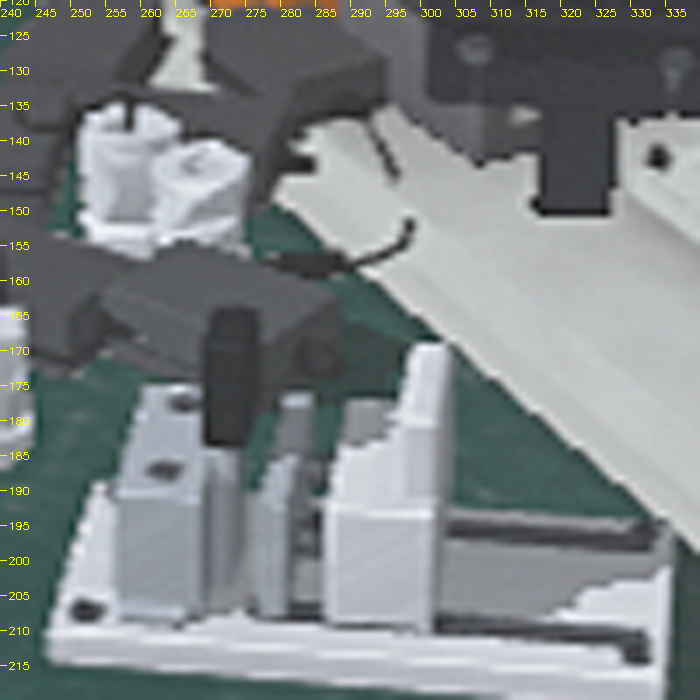

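View pics/t19.png

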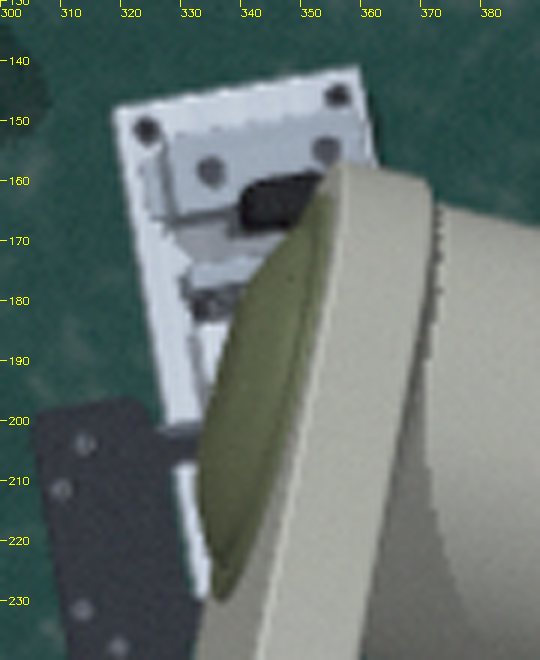

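{"op": "arm_command", "data": {"steps": [{"offset":[20,0,0],"roll":0,"fingers":0},{"offset":[45,0,0],"roll":0,"fingers":0},{"offset":[65,0,0],"roll":0,"fingers":0},{"offset":[78,0,0],"roll":0,"fingers":0},{"offset":[80,0,3],"roll":0,"fingers":0},{"offset":[80,0,8],"roll":0,"fingers":0},{"offset":[80,0,11],"roll":0,"fingers":0},{"offset":[80,0,12],"roll":0,"fingers":0},{"offset":[80,0,12],"roll":0,"fingers":0}]}}

```text
clock: 13.13
tool_pos: [0.5238, -0.0173, 0.0208]
tcp_rot: [0.706, -0.051, 0.705, 0.051]
ft_force: [-1.1, 0.4, -0.2]
gripper_width: 0.0007
```

```bash
python3 off.py 
python3 - <<'E'
from h import *
from station import manip
s=manip.grab_frame("side"); crop(s,245,345,130,220,7,"pics/s20.png",5)
E
```

```text
clk 13.1333 tcp [ 0.5238 -0.0173  0.0208] F [-1.13  0.39 -0.21] w 0.0007 tooly deg 98.28180895324117 down [ 0.002  -0.0005 -1.    ]
```

View pics/s20.png

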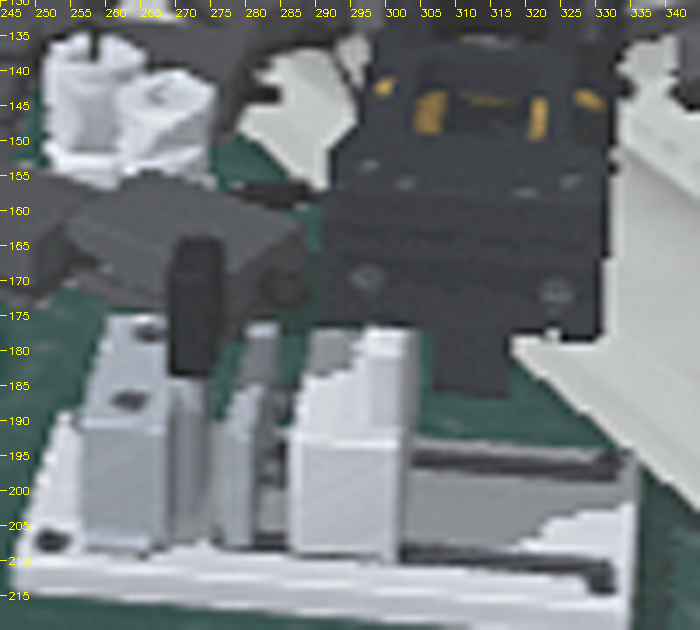

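{"op": "arm_command", "data": {"steps": [{"offset":[0,0,2],"roll":0,"fingers":0},{"offset":[0,0,4],"roll":0,"fingers":0},{"offset":[0,0,5],"roll":0,"fingers":0},{"offset":[0,0,5],"roll":0,"fingers":0}]}}

```text
clock: 13.52
tool_pos: [0.528, -0.0165, 0.0202]
tcp_rot: [0.705, -0.051, 0.705, 0.051]
ft_force: [0.2, -0.3, -0.3]
gripper_width: 0.0001
```

{"op": "arm_command", "data": {"steps": [{"offset":[0,0,1],"roll":0,"fingers":0},{"offset":[0,0,2],"roll":0,"fingers":0},{"offset":[0,0,2],"roll":0,"fingers":0}]}}

```text
clock: 13.77
tool_pos: [0.5298, -0.0162, 0.0201]
tcp_rot: [0.705, -0.051, 0.705, 0.051]
ft_force: [-0.5, -0.6, 0.6]
gripper_width: 0.0003
```

{"op": "arm_command", "data": {"steps": [{"offset":[0,0,1],"roll":0,"fingers":0},{"offset":[0,0,2],"roll":0,"fingers":0},{"offset":[0,0,2],"roll":0,"fingers":0}]}}

```text
clock: 14.02
tool_pos: [0.5302, -0.0161, 0.02]
tcp_rot: [0.704, -0.051, 0.707, 0.051]
ft_force: [-7.3, -3.1, 5.4]
gripper_width: 0.0005
```

{"op": "arm_command", "data": {"steps": [{"offset":[0,0,1],"roll":0,"fingers":0},{"offset":[0,0,2],"roll":0,"fingers":0},{"offset":[0,0,2],"roll":0,"fingers":0}]}}

```text
clock: 14.27
tool_pos: [0.532, -0.0158, 0.02]
tcp_rot: [0.704, -0.051, 0.707, 0.051]
ft_force: [-8.4, -1.9, 5.7]
gripper_width: 0.0007
```

{"op": "arm_command", "data": {"steps": [{"offset":[0,0,1],"roll":0,"fingers":0},{"offset":[0,0,2],"roll":0,"fingers":0},{"offset":[0,0,3],"roll":0,"fingers":0},{"offset":[0,0,3.5],"roll":0,"fingers":0},{"offset":[0,0,3.5],"roll":0,"fingers":0}]}}

```text
clock: 14.68
tool_pos: [0.5354, -0.0153, 0.02]
tcp_rot: [0.704, -0.051, 0.707, 0.051]
ft_force: [-7.9, -2.5, 5.4]
gripper_width: 0.0001
```

{"op": "arm_command", "data": {"steps": [{"offset":[0,0,0.5],"roll":0,"fingers":0},{"offset":[0,0,1],"roll":0,"fingers":0},{"offset":[0,0,1],"roll":0,"fingers":0}]}}

```text
clock: 14.93
tool_pos: [0.5363, -0.0152, 0.02]
tcp_rot: [0.704, -0.051, 0.707, 0.051]
ft_force: [-8.5, -3.2, 6.0]
gripper_width: 0.001
```

```bash
python3 off.py 
python3 - <<'E'
from h import *
from station import manip
s=manip.grab_frame("side"); crop(s,245,325,150,220,9,"pics/s21.png",5)
E
```

```text
clk 14.9333 tcp [ 0.5363 -0.0152  0.02  ] F [-8.46 -3.21  6.01] w 0.001 tooly deg 98.28447952060769 down [-0.0041 -0.0002 -1.    ]
```

View pics/s21.png

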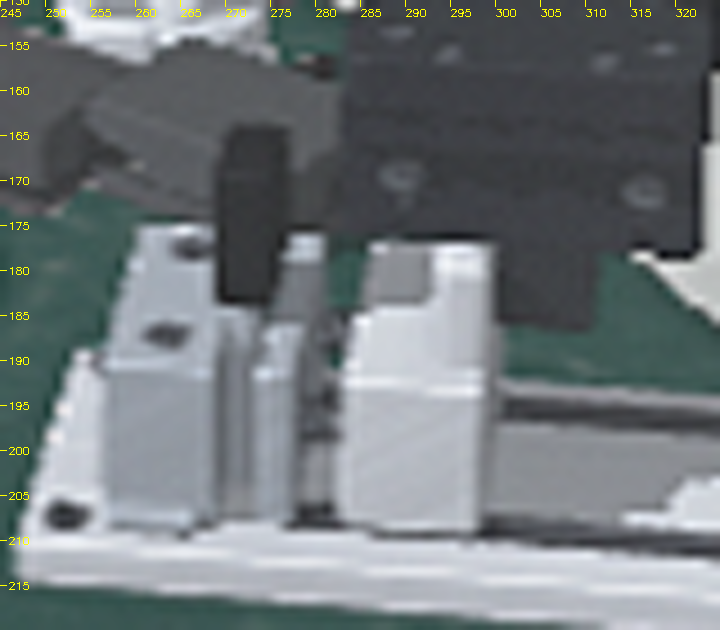

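{"op": "arm_command", "data": {"steps": [{"offset":[0,0,0.5],"roll":0,"fingers":0},{"offset":[0,0,1],"roll":0,"fingers":0},{"offset":[0,0,1.5],"roll":0,"fingers":0},{"offset":[0,0,1.5],"roll":0,"fingers":0}]}}

```text
clock: 15.32
tool_pos: [0.5378, -0.015, 0.02]
tcp_rot: [0.704, -0.051, 0.707, 0.051]
ft_force: [-8.6, -2.3, 5.7]
gripper_width: 0.0004
```

{"op": "arm_command", "data": {"steps": [{"offset":[0,0,0.5],"roll":0,"fingers":0},{"offset":[0,0,0.8],"roll":0,"fingers":0},{"offset":[0,0,0.8],"roll":0,"fingers":0}]}}

```text
clock: 15.57
tool_pos: [0.5386, -0.0148, 0.02]
tcp_rot: [0.704, -0.051, 0.707, 0.051]
ft_force: [-7.8, -2.4, 5.4]
gripper_width: 0.0001
```

{"op": "arm_command", "data": {"steps": [{"offset":[0,0,0.4],"roll":0,"fingers":0},{"offset":[0,0,0.7],"roll":0,"fingers":0},{"offset":[0,0,0.7],"roll":0,"fingers":0}]}}

```text
clock: 15.82
tool_pos: [0.5391, -0.0148, 0.02]
tcp_rot: [0.704, -0.051, 0.707, 0.051]
ft_force: [-10.5, -2.2, 6.4]
gripper_width: 0.0003
```

{"op": "arm_command", "data": {"steps": [{"offset":[0,0,0.3],"roll":0,"fingers":0},{"offset":[0,0,0.5],"roll":0,"fingers":0},{"offset":[0,0,0.5],"roll":0,"fingers":0}]}}

```text
clock: 16.07
tool_pos: [0.5394, -0.0147, 0.02]
tcp_rot: [0.703, -0.051, 0.707, 0.051]
ft_force: [-9.4, -3.3, 5.9]
gripper_width: 0.0005
```

{"op": "arm_command", "data": {"steps": [{"offset":[0,0,0.3],"roll":0,"fingers":0},{"offset":[0,0,0.5],"roll":0,"fingers":0},{"offset":[0,0,0.5],"roll":0,"fingers":0}]}}

```text
clock: 16.32
tool_pos: [0.5397, -0.0147, 0.02]
tcp_rot: [0.703, -0.051, 0.707, 0.051]
ft_force: [-11.7, -3.7, 6.9]
gripper_width: 0.0003
```

{"op": "arm_command", "data": {"steps": [{"offset":[0,0,0.3],"roll":0,"fingers":0},{"offset":[0,0,0.5],"roll":0,"fingers":0},{"offset":[0,0,0.5],"roll":0,"fingers":0}]}}

```text
clock: 16.57
tool_pos: [0.5399, -0.0146, 0.02]
tcp_rot: [0.703, -0.051, 0.707, 0.051]
ft_force: [-12.1, -3.9, 9.5]
gripper_width: 0.0003
```

{"op": "arm_command", "data": {"steps": [{"offset":[0,0,0.3],"roll":0,"fingers":0},{"offset":[0,0,0.5],"roll":0,"fingers":0},{"offset":[0,0,0.5],"roll":0,"fingers":0},{"offset":[0,0,0.5],"roll":0,"fingers":0}]}}

```text
clock: 16.9
tool_pos: [0.5402, -0.0146, 0.02]
tcp_rot: [0.703, -0.051, 0.707, 0.051]
ft_force: [-12.9, -3.3, 9.2]
gripper_width: 0.0005
```

```bash
python3 off.py 
python3 - <<'E'
from h import *
from station import manip
s=manip.grab_frame("side"); crop(s,245,325,150,220,9,"pics/s22.png",5)
for i in range(3):
    f=manip.get_obs()["ft_force"]; print(np.round(f,1), f[0]*.99+f[1]*.143); manip.grab_frame("top")
E
```

```text
clk 16.9 tcp [ 0.5402 -0.0146  0.02  ] F [-12.93  -3.34   9.25] w 0.0005 tooly deg 98.29239538490245 down [-0.0063 -0.0004 -1.    ]
[-13.1  -3.9   9.2] -13.550087624987002
[-12.9  -4.6   9.2] -13.414272646554158
[-12.9  -4.    9.5] -13.36372999202134
```

View pics/s22.png

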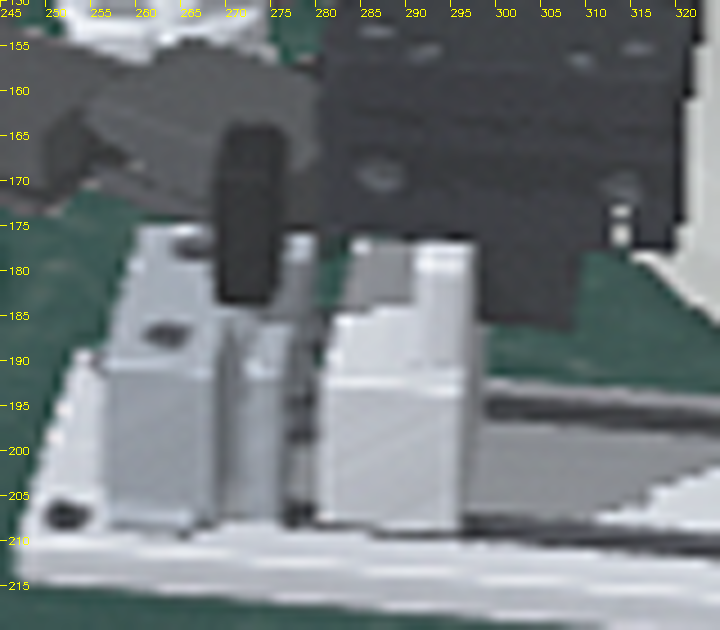

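{"op": "arm_command", "data": {"steps": [{"offset":[0,0,-1],"roll":0,"fingers":0},{"offset":[0,0,-4],"roll":0,"fingers":0},{"offset":[0,0,-10],"roll":0,"fingers":0},{"offset":[0,0,-15],"roll":0,"fingers":0},{"offset":[-10,0,-15],"roll":0,"fingers":0},{"offset":[-35,0,-15],"roll":0,"fingers":15},{"offset":[-65,0,-15],"roll":0,"fingers":30},{"offset":[-80,0,-15],"roll":0,"fingers":46},{"offset":[-85,0,-15],"roll":0,"fingers":46},{"offset":[-85,0,-15],"roll":0,"fingers":46},{"offset":[-85,0,-15],"roll":0,"fingers":46}]}}

```text
clock: 18.02
tool_pos: [0.5278, -0.0163, 0.1045]
tcp_rot: [0.705, -0.051, 0.706, 0.051]
ft_force: [0.0, -0.6, -0.3]
gripper_width: 0.0385
```

```bash
python3 off.py .5981 -.0063 .105
python3 - <<'E'
from h import *
from station import manip
s=manip.grab_frame("side"); crop(s,245,325,150,220,9,"pics/s23.png",5)
E
```

```text
clk 18.0167 tcp [ 0.5278 -0.0163  0.1045] F [ 0.03 -0.65 -0.33] w 0.0385 tooly deg 98.26507147709488 down [-0.0007  0.0002 -1.    ]
off mm [-0.5049 -0.1781 70.9853]
```

View pics/s23.png

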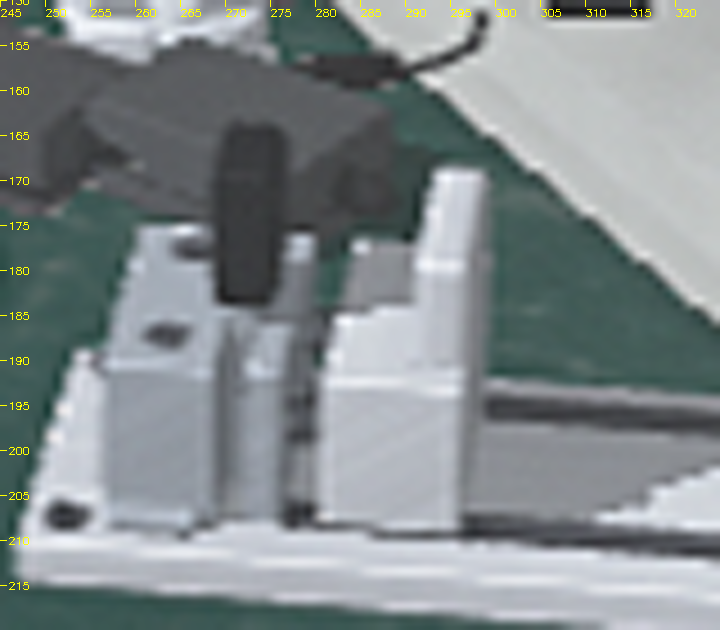

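{"op": "arm_command", "data": {"steps": [{"offset":[0,0,20],"roll":0,"fingers":46},{"offset":[0,0,45],"roll":0,"fingers":46},{"offset":[0,0,65],"roll":0,"fingers":46},{"offset":[0,0,71],"roll":0,"fingers":46},{"offset":[0,0,71],"roll":0,"fingers":46},{"offset":[0,0,71],"roll":0,"fingers":46},{"offset":[0,0,71],"roll":0,"fingers":46},{"offset":[10,0,71],"roll":0,"fingers":46},{"offset":[25,0,71],"roll":0,"fingers":46},{"offset":[25,0,71],"roll":0,"fingers":46}]}}

```text
clock: 18.9
tool_pos: [0.5965, -0.0061, 0.0773]
tcp_rot: [0.704, -0.05, 0.707, 0.051]
ft_force: [-0.8, 0.1, -0.7]
gripper_width: 0.0463
```

```bash
python3 off.py .5981 -.0063 .027
python3 - <<'E'
from h import *
from station import manip
s=manip.grab_frame("side"); crop(s,235,315,140,220,9,"pics/s24.png",5)
E
```

```text
clk 18.9 tcp [ 0.5965 -0.0061  0.0773] F [-0.82  0.14 -0.66] w 0.0463 tooly deg 98.24528106966275 down [-0.0047  0.001  -1.    ]
off mm [50.303  -0.5205  1.7976]
```

View pics/s24.png

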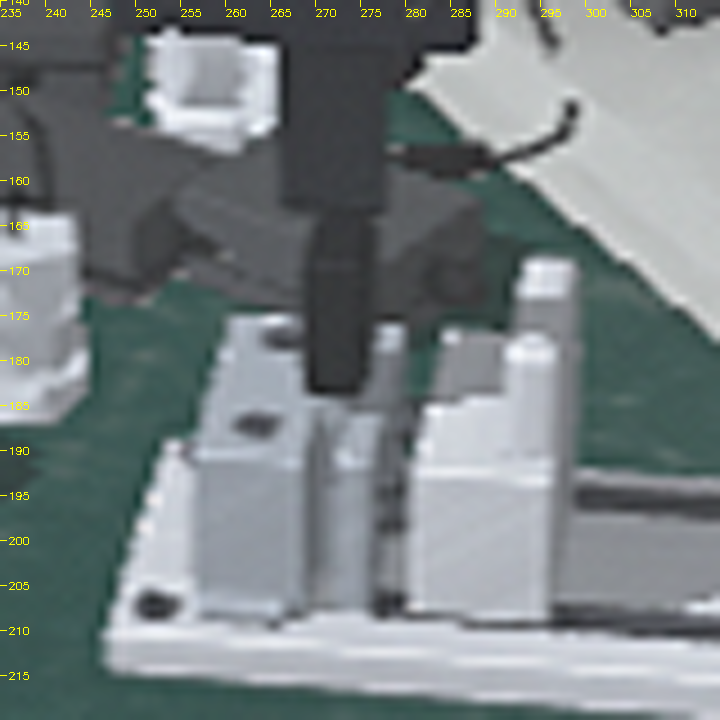

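{"op": "arm_command", "data": {"steps": [{"offset":[10,0,0],"roll":0,"fingers":46},{"offset":[25,0,0],"roll":0,"fingers":46},{"offset":[40,0,0],"roll":0,"fingers":46},{"offset":[50,0,0],"roll":0,"fingers":46},{"offset":[52,0,0],"roll":0,"fingers":46},{"offset":[52,0,0],"roll":0,"fingers":46},{"offset":[52,0,0],"roll":0,"fingers":46}]}}

```text
clock: 19.53
tool_pos: [0.5988, -0.0063, 0.0286]
tcp_rot: [0.706, -0.051, 0.705, 0.051]
ft_force: [0.2, -0.3, 0.0]
gripper_width: 0.0459
```

```bash
python3 off.py .5981 -.0063 .026
python3 - <<'E'
from h import *
from station import manip
s=manip.grab_frame("side"); crop(s,235,315,140,220,9,"pics/s25.png",5)
E
```

```text
clk 19.5333 tcp [ 0.5988 -0.0063  0.0286] F [ 0.24 -0.25  0.03] w 0.0459 tooly deg 98.26718069306685 down [ 0.001  -0.0002 -1.    ]
off mm [ 2.636   0.1344 -0.7348]
```

View pics/s25.png

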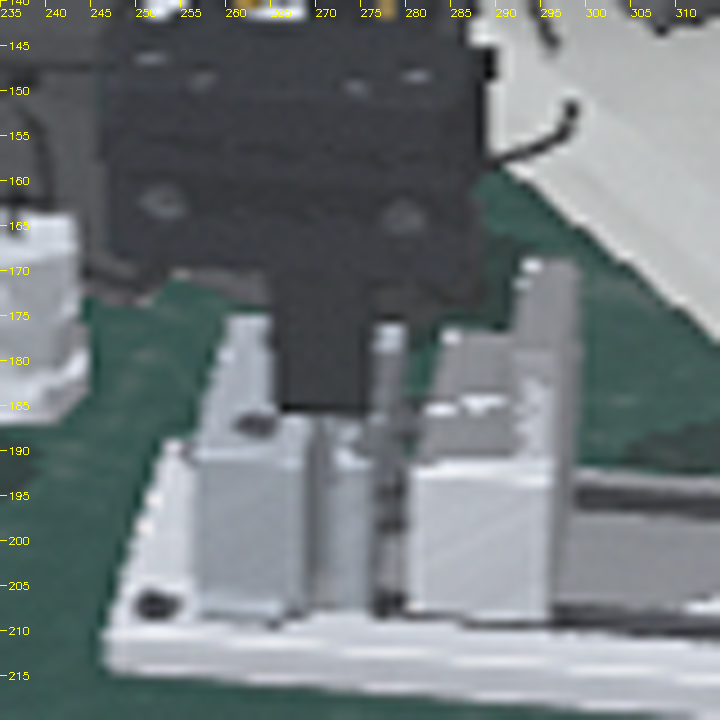

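{"op": "arm_command", "data": {"steps": [{"offset":[2,0,-0.5],"roll":0,"fingers":46},{"offset":[2,0,-0.5],"roll":0,"fingers":46},{"offset":[2,0,-0.5],"roll":0,"fingers":46},{"offset":[2,0,-0.5],"roll":0,"fingers":36},{"offset":[2,0,-0.5],"roll":0,"fingers":28},{"offset":[2,0,-0.5],"roll":0,"fingers":22},{"offset":[2,0,-0.5],"roll":0,"fingers":15},{"offset":[2,0,-0.5],"roll":0,"fingers":15},{"offset":[2,0,-0.5],"roll":0,"fingers":15},{"offset":[2,0,-0.5],"roll":0,"fingers":15}]}}

```text
clock: 20.42
tool_pos: [0.598, -0.0061, 0.0261]
tcp_rot: [0.705, -0.051, 0.705, 0.051]
ft_force: [-0.7, 2.0, 1.9]
gripper_width: 0.0239
```

{"op": "arm_command", "data": {"steps": [{"offset":[-1,0,0],"roll":0,"fingers":15},{"offset":[-2.5,0,0],"roll":0,"fingers":15},{"offset":[-4,0,0],"roll":0,"fingers":15},{"offset":[-5,0,0],"roll":0,"fingers":15},{"offset":[-5,0,0],"roll":0,"fingers":15}]}}

```text
clock: 20.83
tool_pos: [0.598, -0.0065, 0.0311]
tcp_rot: [0.705, -0.051, 0.705, 0.051]
ft_force: [0.8, 0.2, -4.1]
gripper_width: 0.0235
```

{"op": "arm_command", "data": {"steps": [{"offset":[-2,0,0],"roll":0,"fingers":15},{"offset":[-4,0,0],"roll":0,"fingers":15},{"offset":[-6,0,0],"roll":0,"fingers":15},{"offset":[-8,0,0],"roll":0,"fingers":15},{"offset":[-10,0,0],"roll":0,"fingers":15},{"offset":[-11,0,0],"roll":0,"fingers":15},{"offset":[-11,0,0],"roll":0,"fingers":15},{"offset":[-11,0,0],"roll":0,"fingers":15}]}}

```text
clock: 21.5
tool_pos: [0.598, -0.0063, 0.0424]
tcp_rot: [0.705, -0.051, 0.705, 0.051]
ft_force: [-0.5, -0.2, -1.2]
gripper_width: 0.0239
```

```bash
python3 off.py .5981 -.0063 .026
python3 - <<'E'
from h import *
from station import manip
s=manip.grab_frame("side"); crop(s,235,315,140,220,9,"pics/s26.png",5)
for i in range(3):
    o=manip.get_obs(); print(np.round(o["ft_force"],1),o["tool_pos"]); manip.grab_frame("top")
E
```

```text
clk 21.5 tcp [ 0.598  -0.0063  0.0424] F [-0.46 -0.22 -1.18] w 0.0239 tooly deg 98.26616744383053 down [ 0.0003 -0.0001 -1.    ]
off mm [16.4315  0.0248  0.0892]
[-1.   0.6  0.1] [ 0.59799652 -0.00629377  0.04240364]
[ 0.5 -0.6  1. ] [ 0.5980066  -0.00632153  0.04242418]
[-1.4 -0.1  0.6] [ 0.59802117 -0.0063217   0.04242873]
```

View pics/s26.png

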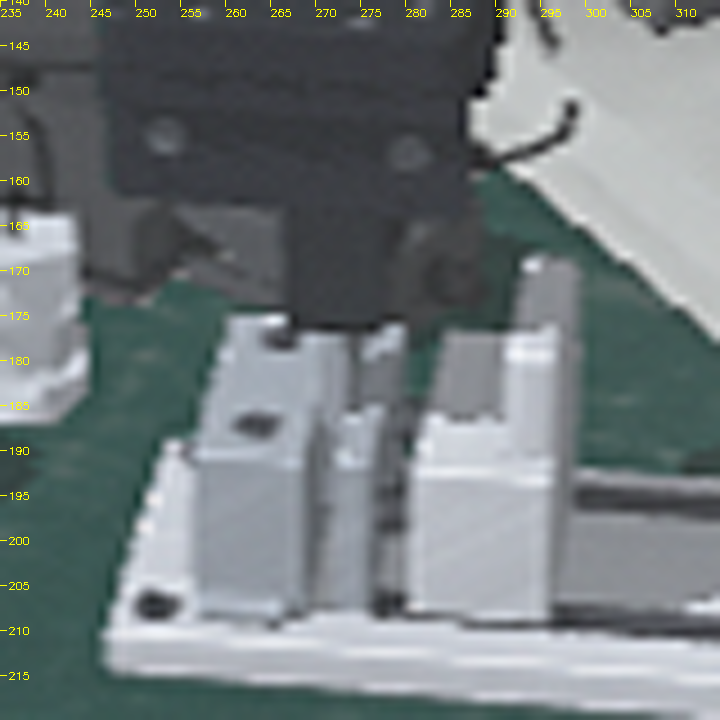

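```bash
python3 - <<'E'
from h import *
a=cv2.imread("pics/s25.png");b=cv2.imread("pics/s26.png")
for v in range(186,212,2):
    print(v,[int(a[(v-140)*9,(u-235)*9].max()) for u in range(266,276)],[int(b[(v-140)*9,(u-235)*9].max()) for u in range(266,276)])
E
```

```text
186 [113, 114, 125, 102, 84, 91, 90, 79, 73, 65] [159, 179, 192, 176, 147, 154, 159, 162, 166, 167]
188 [162, 190, 193, 174, 127, 123, 144, 171, 187, 145] [160, 186, 189, 168, 123, 117, 145, 167, 180, 188]
190 [185, 190, 183, 132, 107, 115, 152, 191, 155, 110] [184, 190, 184, 133, 105, 116, 149, 192, 188, 182]
192 [179, 190, 178, 124, 105, 118, 142, 179, 191, 182] [178, 190, 178, 125, 104, 119, 146, 181, 188, 177]
194 [163, 165, 157, 120, 108, 123, 139, 159, 168, 162] [163, 166, 156, 120, 106, 128, 150, 163, 167, 161]
196 [163, 167, 157, 119, 106, 127, 150, 163, 164, 157] [164, 168, 157, 121, 102, 115, 141, 161, 165, 159]
198 [160, 165, 156, 121, 107, 125, 148, 164, 171, 167] [160, 165, 155, 122, 100, 116, 152, 167, 171, 166]
200 [161, 165, 155, 120, 106, 125, 150, 168, 170, 159] [160, 165, 156, 121, 104, 128, 161, 171, 169, 159]
202 [161, 167, 158, 118, 105, 125, 147, 163, 166, 158] [160, 168, 158, 118, 108, 138, 160, 166, 166, 156]
204 [161, 164, 153, 123, 120, 137, 151, 163, 169, 159] [161, 165, 153, 122, 120, 142, 155, 163, 169, 158]
206 [165, 164, 159, 135, 133, 148, 160, 164, 163, 155] [166, 165, 158, 135, 133, 148, 161, 165, 164, 157]
208 [176, 119, 105, 133, 171, 180, 178, 189, 197, 191] [176, 117, 104, 133, 169, 179, 178, 189, 198, 190]
210 [172, 213, 222, 217, 214, 212, 212, 212, 212, 214] [171, 214, 224, 219, 214, 212, 212, 211, 213, 214]
```

{"op": "arm_command", "data": {"steps": [{"offset":[3,0,0],"roll":0,"fingers":15},{"offset":[6,0,0],"roll":0,"fingers":15},{"offset":[9,0,0],"roll":0,"fingers":15},{"offset":[12,0,0],"roll":0,"fingers":15},{"offset":[14,0,0],"roll":0,"fingers":15},{"offset":[15,0,0],"roll":0,"fingers":15},{"offset":[15.5,0,0],"roll":0,"fingers":15},{"offset":[15.5,0,0],"roll":0,"fingers":15}]}}

```text
clock: 22.37
tool_pos: [0.5981, -0.0065, 0.0271]
tcp_rot: [0.705, -0.051, 0.705, 0.051]
ft_force: [-2.0, -0.6, 4.2]
gripper_width: 0.0238
```

{"op": "arm_command", "data": {"steps": [{"offset":[0.4,0,0],"roll":0,"fingers":15},{"offset":[0.8,0,0],"roll":0,"fingers":15},{"offset":[0.8,0,0],"roll":0,"fingers":15}]}}

```text
clock: 22.62
tool_pos: [0.5981, -0.0065, 0.0263]
tcp_rot: [0.705, -0.051, 0.705, 0.051]
ft_force: [-2.3, -1.1, 3.8]
gripper_width: 0.0233
```

{"op": "arm_command", "data": {"steps": [{"offset":[0.3,0,0],"roll":0,"fingers":15},{"offset":[0.5,0,0],"roll":0,"fingers":15},{"offset":[0.5,0,0],"roll":0,"fingers":15}]}}

```text
clock: 22.87
tool_pos: [0.5981, -0.0065, 0.0261]
tcp_rot: [0.706, -0.051, 0.705, 0.051]
ft_force: [-3.2, -0.1, 7.7]
gripper_width: 0.0236
```

{"op": "arm_command", "data": {"steps": [{"offset":[0.3,0,0],"roll":0,"fingers":15},{"offset":[0.5,0,0],"roll":0,"fingers":15},{"offset":[0.5,0,0],"roll":0,"fingers":15}]}}

```text
clock: 23.12
tool_pos: [0.5981, -0.0065, 0.026]
tcp_rot: [0.706, -0.051, 0.705, 0.051]
ft_force: [-4.4, -0.5, 10.7]
gripper_width: 0.0237
```

{"op": "arm_command", "data": {"steps": [{"offset":[-0.5,0,0],"roll":0,"fingers":15},{"offset":[-0.5,0,0],"roll":0,"fingers":15},{"offset":[-0.5,0,0],"roll":0,"fingers":26},{"offset":[-0.5,0,0],"roll":0,"fingers":34},{"offset":[-0.5,0,0],"roll":0,"fingers":46},{"offset":[-0.5,0,0],"roll":0,"fingers":46},{"offset":[-0.5,0,0],"roll":0,"fingers":46}]}}

```text
clock: 23.7
tool_pos: [0.5979, -0.0063, 0.025]
tcp_rot: [0.705, -0.051, 0.705, 0.051]
ft_force: [-1.0, 0.9, -0.2]
gripper_width: 0.0459
```

{"op": "arm_command", "data": {"steps": [{"offset":[-5,0,0],"roll":0,"fingers":46},{"offset":[-20,0,0],"roll":0,"fingers":46},{"offset":[-45,0,0],"roll":0,"fingers":46},{"offset":[-75,0,0],"roll":0,"fingers":46},{"offset":[-90,0,0],"roll":0,"fingers":46},{"offset":[-90,0,0],"roll":0,"fingers":46},{"offset":[-90,0,-30],"roll":0,"fingers":46},{"offset":[-90,0,-60],"roll":0,"fingers":46},{"offset":[-90,0,-90],"roll":0,"fingers":46},{"offset":[-90,0,-90],"roll":0,"fingers":46},{"offset":[-90,0,-90],"roll":0,"fingers":46}]}}

```text
clock: 24.62
tool_pos: [0.508, -0.0192, 0.1149]
tcp_rot: [0.705, -0.051, 0.706, 0.051]
ft_force: [-0.1, 0.5, 1.0]
gripper_width: 0.0456
```

```bash
python3 off.py
python3 - <<'E'
from h import *
from station import manip
s=manip.grab_frame("side"); crop(s,245,325,150,220,9,"pics/s27.png",5)
t=manip.grab_frame("top"); crop(t,310,380,135,235,6,"pics/t27.png",10)
E
```

```text
clk 24.6167 tcp [ 0.508  -0.0192  0.1149] F [-0.09  0.48  1.04] w 0.0456 tooly deg 98.22411367857615 down [-0.0009  0.0003 -1.    ]
```

View pics/s27.png

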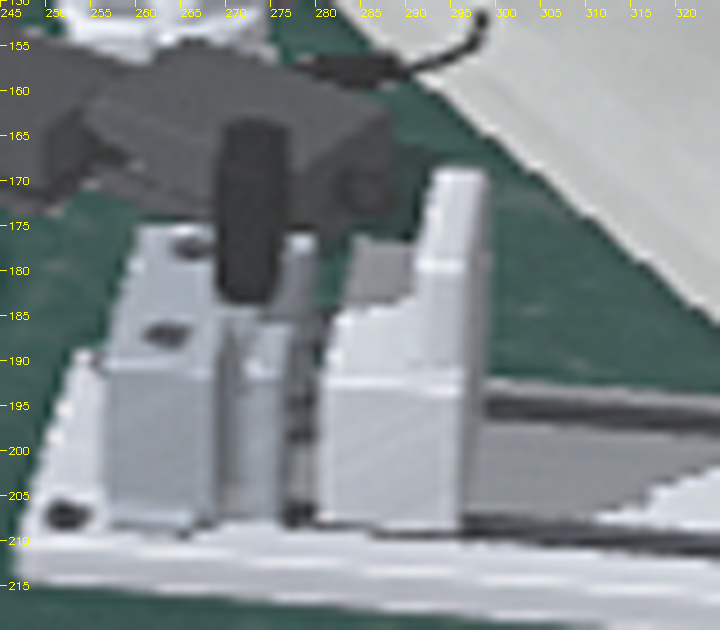

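View pics/t27.png

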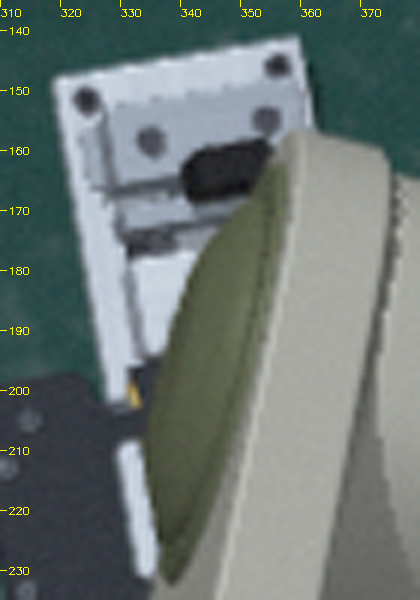

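```bash
python3 - <<'E'
from h import *
a=cv2.imread("pics/s23.png").astype(int).max(2);b=cv2.imread("pics/s27.png").astype(int).max(2)
for v in [162,163,164,165,182,183,184,185,186,204]:
    y=(v-150)*9
    print(v,[a[y,(u-245)*9] for u in range(266,280)],[b[y,(u-245)*9] for u in range(266,280)])
E
```

```text
162 [np.int64(98), np.int64(96), np.int64(97), np.int64(98), np.int64(98), np.int64(100), np.int64(101), np.int64(99), np.int64(100), np.int64(98), np.int64(97), np.int64(97), np.int64(97), np.int64(97)] [np.int64(96), np.int64(96), np.int64(95), np.int64(98), np.int64(100), np.int64(100), np.int64(102), np.int64(103), np.int64(102), np.int64(101), np.int64(101), np.int64(99), np.int64(97), np.int64(98)]
163 [np.int64(96), np.int64(98), np.int64(98), np.int64(99), np.int64(97), np.int64(91), np.int64(95), np.int64(98), np.int64(94), np.int64(97), np.int64(102), np.int64(101), np.int64(98), np.int64(97)] [np.int64(96), np.int64(96), np.int64(97), np.int64(98), np.int64(95), np.int64(91), np.int64(86), np.int64(85), np.int64(88), np.int64(92), np.int64(98), np.int64(102), np.int64(99), np.int64(95)]
164 [np.int64(97), np.int64(96), np.int64(96), np.int64(96), np.int64(86), np.int64(71), np.int64(70), np.int64(74), np.int64(71), np.int64(70), np.int64(84), np.int64(99), np.int64(100), np.int64(98)] [np.int64(96), np.int64(95), np.int64(100), np.int64(96), np.int64(78), np.int64(68), np.
[... 2338 characters left out ...]
2), np.int64(157), np.int64(145), np.int64(117), np.int64(104)] [np.int64(161), np.int64(179), np.int64(193), np.int64(178), np.int64(148), np.int64(156), np.int64(167), np.int64(157), np.int64(146), np.int64(151), np.int64(159), np.int64(145), np.int64(117), np.int64(105)]
204 [np.int64(162), np.int64(165), np.int64(154), np.int64(123), np.int64(120), np.int64(139), np.int64(153), np.int64(164), np.int64(170), np.int64(158), np.int64(129), np.int64(127), np.int64(147), np.int64(143)] [np.int64(161), np.int64(164), np.int64(154), np.int64(125), np.int64(119), np.int64(133), np.int64(149), np.int64(164), np.int64(170), np.int64(158), np.int64(131), np.int64(128), np.int64(148), np.int64(145)]
```

```bash
python3 - <<'E'
from station import manip
print(manip.job_done())
E
```

```text
the job is handed in; nothing more can be done
None
```

The blade is standing in the gap, down on the base, and held by the shoe. I handed the job in at about 24.7 s and got no verdict.

**What I did:**
- I took the black-handled blade out of the grey stand. The red look-alike was left alone.
- I stood it on the base plate, pressing about 8 N at contact, and slid it lightly against the fence.
- I pushed the jaw up until the push force read about 13.4 N against the 13.5 N wanted. Sliding friction alone was about 8.7 N, so the shoe presses with about 4.5 N.
- I drew the blade up about 16 mm. I felt a drag of about 4 N, and the side picture showed its lower end rise.
- I slid it back down until the force jumped to about 10.7 N at the height where I had gripped it, let go, and moved clear.

**Last checks:** the pictures show the blade upright between shoe and fence, the jaw where I left it, and the gripper touching nothing.

**What disagreed:**
- **Finger height:** the fingertips appeared 30–40 mm above the reported tool height, and my first closing, at the computed height, missed the handle. I set the grasp height from the side pictures instead, and the fingers then closed at 24 mm, the handle's width.
- **Blade seating:** compared with before the draw, the side picture shows the handle about a third of a pixel higher, which is about 0.6 mm or a very slight tilt. This is within the 2.5 mm and 0.12 rad limits, so I left it.
- **Shoe force:** I did not measure it again after the draw. While the blade was held still at the top, the drag reading fell to roughly zero.

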